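Sensor wand through the sander guard

ROBOT

A 7-joint arm with a two-finger parallel gripper is mounted at the origin on the work surface. World frame = base frame: x ahead of the robot, y to its left, z up, the work surface at z = 0. Lengths are in m, angles in rad, forces in N, time in s.
With the tool pointing down it reaches from about 0.425 to 0.825 m from the base axis. Payload 3.6 kg.
Tool frame: the origin (TCP) lies at the very end of the fingers, on their centre line; the grasp point (between the pads) lies r.grip_point_offset behind it (r.grip_point_offset is the distance from the TCP to the grasp point, in m); x points along the fingers, y is the direction in which the jaws open and shut, and the axes are right-handed (so a half turn about x gives the same grasp; the last joint's range is limited). The gripper opens to 93 mm and grips with 3 to 60 N. Pads are 15 mm wide; open, the fingers measure 128 mm over their backs; the gripper's body (75 mm by 188 mm) begins 65 mm behind the grasp point.
Start: joints at [1.171, 0.615, -0.013, 1.423, 0.008, 1.103, -0.04], TCP at [0.237, -0.605, 0.219] pointing down, gripper open.
Joint ranges: [-3.12, 3.12], [-0.3, 2.06], [-1.34, 1.32], [0.26, 2.42], [-1.36, 4.5], [0.01, 1.98], [-2.84, 2.84]. Speed limits (rad/s): [2.79, 2.79, 3.14, 3.14, 3.14, 3.14, 3.14].

INTERFACE

Orientations are given as a unit quaternion [x, y, z, w].
In Python, from rig import r gives the robot as it stands.
- The arm moves only by the tool move_arm, never from a script. Its argument "plan" is a list of rows, each an object of numbers: "dx", "dy", "dz": the shift along the tool's x, y, z in m; "yaw": the turn about the tool's x in rad. In form: [{"dx": .., "dy": .., "dz": .., "yaw": ..}, ...]. A call has 1 to 5 rows; each row shifts and turns the commanded pose from where the row before left it, along the tool's axes as they then stand; what a row does not reach is not made up. A row lasts 1/8 s, in which the tool goes at most 62.5 mm and 10.7 degrees, less where a joint would pass 70% of its speed; a pose out of reach is approached as far as the arm can. A call is refused whole if a number of a shift passes 0.0625 or a number of a turn 0.188, either way. A call with a gripper value outside its range is refused whole. "hand" is the closure in counts, from 0 (fully open) to 255 (shut), set as the call begins (left out, the last holds). The fingers move at their own pace and stop on an object; "newtons" is the grip in N (left out, the last holds). Time passes only in rows, so rows that do not move let the fingers close. It gives the time, the measured TCP pose, the force and the opening at its end, in the units of the state.
- r.get_state(): the state, without advancing time (a new reading comes with each control period).
- r.get_image(name): name is "side" or "top" or "wrist"; returns (picture, depth): 420x560x3 uint8, red, green, blue; 420x560 float32, m along the optical axis (not along the pixel's ray), 0 where there is no reading.
- r.get_calibration(name): a dict with "K" (3x3 intrinsics, pixels), "origin" and "rotation" of the camera in the world; the wrist camera has in their place "T_tool_cam" (4x4, takes a point from camera to tool coordinates, whose origin is the TCP and whose axes are the tool frame's). Camera axes: x right, y up, looking along -z (the intrinsics and any distortion apply to the point x, -y, -z); pixel columns grow to the right and rows downward; lengths in m; the calibration is good to about 2 mm. A picture is of the moment at which its call begins: read the wrist's pose just before it. get_calibration takes no time and is no camera call.
- r.hand_in(): hands the job in, once; it reports no verdict.
Trained networks look in the newest picture that a camera, given by its name, has taken for a name from the list of things; names that differ only in an ending like _2 or _b are one class to them, and where a whole thing is asked for, a point or a joint stands for the part that bears it (a point fixed in the world has none). Each returns a list of dicts, best first, with "score" (0 to 1); they miss things now and then, are a little off and sometimes report something else, mostly with a low value. They report only what shows in the picture. A call takes as long as a camera call. They do not tell look-alikes from the thing itself.
- r.boxes_of(camera, name): "position" ([column, row] in pixels, amid what is visible of it).
- r.silhouettes(camera, name): "mask" (420x560 bool, what is visible of it) and "position" ([column, row] in pixels, amid what is visible of it).
The state is a dict: "t": time; "qpos": joint angles; "joint_vel": joint speeds; "joint_torque": joint torques, N m; "eef_pos": TCP position; "orientation": TCP orientation; "force": force on the tool from outside, world axes, zero at the start; "moment": the same for the moment, N m; "grip_width": finger opening in m.
Only numpy, scipy, OpenCV 4.12 (cv2) and the standard library are available. Lean on these libraries where they do the work, as an engineer would, in place of code of your own. Each camera call takes 0.05 s, during which the arm holds its last target.

TASK

Take the speed-sensor wand out of its holster and zero it: point its lens squarely at the reference disc on the leaning stand from about 60 mm away and hold it steady there for about a second. Then pass the blade of the wand straight down through the slot in the belt sander's guard until about half the blade is inside, without touching the roller below, and finish holding it there in the gripper: do not let go. Leave the hammer, the can and the tape roll where they are.

Things in the scene. Friction and masses are not known exactly. Their poses are not given: they have to be found in the camera images.
- wand: Wand, 160 mm, 0.16 kg (varies), upright in the holster. Black handle 70 mm tall (90 to 160 mm above the lens), 36 mm wide (x), 24 mm thick (y): grip it across y, about 130 mm above the lens. Below it a steel blade 90 mm long, 30 mm wide (x), 8 mm thick (y), its last 8 mm stepped down to 27 x 5 mm. Origin: the lens, centre of the lower end; z runs up to the handle, the lens looks along -z.
- holster: Fixed grey upright holster, 47 x 35 mm, 100 mm tall on a 100 x 90 x 5 mm foot. Its pocket, 33 (x) by 11 mm (y), holds the blade, the handle resting on its top, the lens 10 mm above the bench; the wand lifts straight up out of it. Origin on the bench under its centre, z up; the wand starts parallel to its axes. Holster and stand may change places.
- stand: Fixed dark steel stand with a 90 x 75 mm foot and a 62 mm square plate that leans by 0.35 rad (20 degrees) towards the stand's -x side, carrying the reference disc; about 65 mm tall. Origin on the bench under its centre, z up.
- disc: The reference disc, bare aluminium, 44 mm in diameter, with a small black dot at its centre, on the leaning plate. Origin at the centre of its visible face, 52 mm above the bench; z is the face's outward normal (up, leaning 0.35 rad towards the stand's -x), y is level.
- sander: Fixed belt sander. At its -y end an aluminium guard hood, 135 x 130 mm in plan, its flat top 150 mm above the bench, covers the belt's roller; the hood is open to +y, where the belt comes out. The motor (to 110 mm high) lies at its +x side. Origin on the bench straight below the slot, z up.
- slot (a point): Centre of the slot at the upper face of the guard's 6 mm top plate, 150 mm above the bench; axes as the sander's. Through opening 34 mm long (x), 10 mm wide (y), edges slightly chamfered: the blade has 2 mm of play in all across its thickness, 4 mm across its width, either way round. Below it free space down to the roller, 75 mm below this point.
- roller: The sander's fixed roller under the guard, 62 mm in diameter, 100 mm long along its x; origin at its centre, straight below the slot, 44 mm above the bench (top at 75 mm). Not to be touched by the wand.
- hammer: Loose hammer with a wooden handle lying on the far side of the bench; to be left alone. Origin under its middle.
- spraycan: Loose aluminium can, 66 mm in diameter, 120 mm tall, standing on the far side; to be left alone. Origin at its underside.
- tape: Loose paper tape roll, 100 mm in diameter, 25 mm tall, lying between robot and work; to be left alone. Origin at its underside.
Things that resemble listed ones, but are neither listed nor needed, are in the scene too. What is shaped like the stand but green or yellow is not meant. There is more than one size of the wand; the one meant has the size given above.

How it is judged:
On the way:
1. the wand is held steady with its lens 40 to 80 mm in front of the reference disc, square to it within 0.2 rad, its sight line on the disc (within 15 mm of the centre in the wand's x and y), for 0.8 s (contact force between the fingers and wand above 2 N and z of wand in the frame of disc between 0.04 and 0.08 m and x of disc in the frame of wand between -0.015 and 0.015 m and y of disc in the frame of wand between -0.015 and 0.015 m and angle between the z axis of wand and the z axis of disc, either way round below 0.2 rad and linear speed of wand below 0.03 m/s and angular speed of wand below 0.3 rad/s), for 0.8 s.
At the end, for the whole second after the job is handed in: The wand is still and gripped (over 2 N), its blade through the slot: lens 30 to 60 mm below the guard's upper face, within 8 mm of the slot's centre in x and y, straight within 0.15 rad, not touching the roller; hammer, can and tape roll moved less than 30 mm (contact force between the fingers and wand above 2 N and z of wand in the frame of slot between -0.06 and -0.03 m and x of wand in the frame of slot between -0.008 and 0.008 m and y of wand in the frame of slot between -0.008 and 0.008 m and angle between the z axis of wand and the z axis of slot, either way round below 0.15 rad and angle between wand's own z axis and vertical below 0.2 rad and linear speed of wand below 0.02 m/s and contact force between wand and roller below 0.2 N and distance of each of hammer, spraycan, tape from where it was at the start of the episode below 0.03 m); the arm keeps its last pose, push and grip.
It fails at once if the wand touches the roller (over 1 N) (contact force between wand and roller above 1 N).
It fails at once if the hammer is disturbed (moved over 30 mm) (distance of hammer from where it was at the start of the episode above 0.03 m).
It fails at once if the can is disturbed (moved over 30 mm) (distance of spraycan from where it was at the start of the episode above 0.03 m).
It fails at once if the tape roll is disturbed (moved over 30 mm) (distance of tape from where it was at the start of the episode above 0.03 m).
It also fails if it takes over 54 s, if anything falls off the work surface, if the arm or the gripper's body presses on something with over 40 N, if the wrist force passes 120 N, or if a joint passes its speed limit or range.

## Working session

There is one attempt and no reset: what is moved stays moved. The work goes in short steps, Python scripts to look and compute and a tool call to move; the robot and the scene stay as the last step left them, time stands still between calls to the robot, and variables do not carry over. Pictures are saved under pics/ and viewed, and the job is handed in when it is done.

Besides the shell and the picture viewer there is one more tool, called after "Emit:" as name(argument=value, ...) on one line, values as JSON. move_arm: Moves the arm, as the interface text tells. Its arguments: {"type":"object","properties":{"plan":{"type":"array"},"hand":{"type":"number"},"newtons":{"type":"number"}},"required":["plan"]}

```bash
ls; mkdir -p pics
python3 - <<'E'
from rig import r
import cv2
print(r.get_state()); print(r.grip_point_offset)
for n in ("side","top","wrist"):
    p,d=r.get_image(n); cv2.imwrite(f"pics/{n}0.png",p[:,:,::-1]); 
    import numpy as np; np.save(f"{n}0.npy",d)
    c=r.get_calibration(n); print(n,c)
    for o in ("wand","holster","stand","disc","sander","tape","hammer","spraycan"):
        print(o,[(np.round(x["position"]).tolist(),round(x["score"],2)) for x in r.boxes_of(n,o)])
print(r.get_state()["t"])
E
```

```text
pics
{'t': 0.0, 'qpos': array([ 1.17150298,  0.61591519, -0.01263552,  1.42492175,  0.00810366,
        1.10340638, -0.04039998]), 'joint_vel': array([ 0.00264175, -0.00136189,  0.0032547 ,  0.00067789,  0.00133933,
        0.00114004, -0.00011869]), 'joint_torque': array([-1.65228280e-04, -4.58939409e+01,  2.09011766e-01, -1.65743226e+01,
       -6.11061277e-02,  2.04518664e-02,  2.11547122e-04]), 'eef_pos': array([ 0.23646345, -0.60459285,  0.21747619]), 'orientation': array([-0.69467142, -0.13197097,  0.69503348, -0.1301681 ]), 'force': array([0.83676588, 0.12256976, 0.23472662]), 'moment': array([-0.025046  , -0.04482006,  0.06002534]), 'grip_width': 0.0929812093381499}
0.0188
side {'K': array([[508.18636355,   0.        , 278.93414835],
       [  0.        , 508.18636355, 215.06146446],
       [  0.        ,   0.        ,   1.        ]]), 'origin': array([-0.01823271,  0.74709693,  0.77767145]), 'rotation': array([-0.15333306,  0.44520282,  0.83532092, -0.28376466])}
wand [([372.0, 163.0], 0.89), ([325.0, 158.0], 0.63), ([192.0, 336.0], 0.33)]
holster [([370.0, 200.0], 0.78)]
st
[... 973 characters left out ...]
170.0], 0.63), ([317.0, 227.0], 0.52), ([395.0, 239.0], 0.42)]
spraycan [([408.0, 235.0], 0.26)]
wrist {'K': array([[312.63046364,   0.        , 280.55328872],
       [  0.        , 312.63046364, 210.4412489 ],
       [  0.        ,   0.        ,   1.        ]]), 'T_tool_cam': array([[ 4.40301963e-04,  2.99460157e-01, -9.54108705e-01,
        -1.67004345e-01],
       [ 9.99999722e-01,  4.41636746e-04,  6.00093520e-04,
         5.30563870e-04],
       [ 6.01073564e-04, -9.54108704e-01, -2.99459879e-01,
        -8.43767614e-02],
       [ 0.00000000e+00,  0.00000000e+00,  0.00000000e+00,
         1.00000000e+00]])}
wand []
holster []
stand []
disc []
sander []
tape []
hammer []
spraycan []
1.35
```

View pics/side0.png

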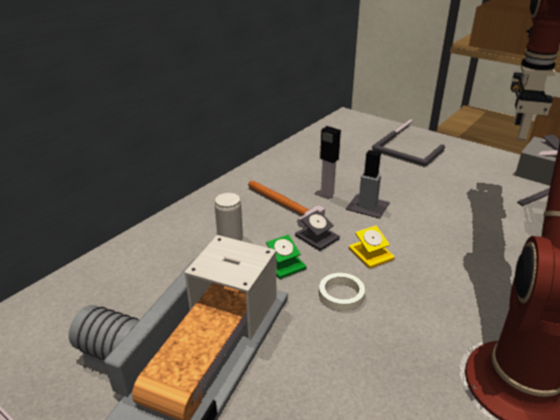

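View pics/top0.png

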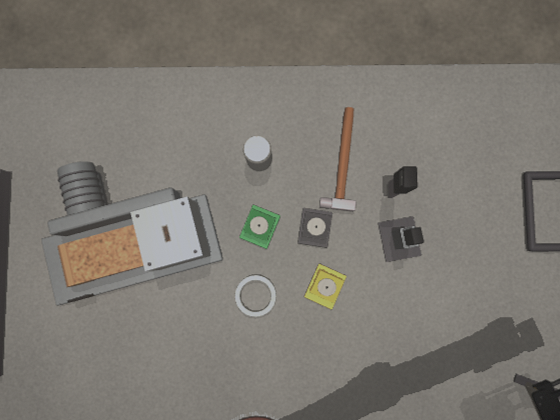

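View pics/wrist0.png

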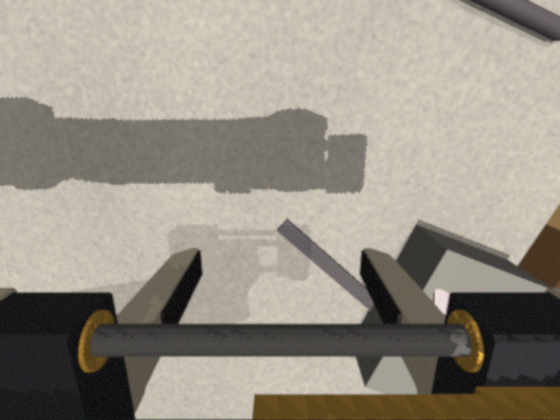

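```bash
cat > h.py <<'E'
from rig import r
import numpy as np, cv2
from scipy.spatial.transform import Rotation as R
def cam(n,state=None):
    c=r.get_calibration(n)
    if 'T_tool_cam' in c:
        T=np.eye(4); T[:3,:3]=R.from_quat(state['orientation']).as_matrix(); T[:3,3]=state['eef_pos']
        T=T@c['T_tool_cam']; return c['K'],T[:3,3],T[:3,:3]
    return c['K'],c['origin'],R.from_quat(c['rotation']).as_matrix()
def cloud(d,n,state=None):
    K,o,M=cam(n,state)
    v,u=np.mgrid[0:d.shape[0],0:d.shape[1]]
    P=np.stack([(u-K[0,2])/K[0,0]*d,-(v-K[1,2])/K[1,1]*d,-d],-1)
    W=P@M.T+o; W[d<=0]=np.nan; return W
def proj(p,n,state=None):
    K,o,M=cam(n,state); q=(np.atleast_2d(p)-o)@M
    return np.stack([K[0,0]*q[:,0]/-q[:,2]+K[0,2],-K[1,1]*q[:,1]/-q[:,2]+K[1,2]],-1)
def ontoz(uv,z,n,state=None):
    K,o,M=cam(n,state); uv=np.atleast_2d(uv).astype(float)
    ray=np.stack([(uv[:,0]-K[0,2])/K[0,0],-(uv[:,1]-K[1,2])/K[1,1],-np.ones(len(uv))],-1)@M.T
    return o+ray*((z-o[2])/ray[:,2])[:,None]
E
python3 - <<'E'
from h import *
for n,c in (("top",[(330,160,470,260),(290,200,345,255),(120,190,220,280)]),("side",[(280,110,440,220),(285,200,350,255),(180,230,290,300)])):
    im=cv2.imread(f"pics/{n}0.png")
    for i,(a,b,e,f) in enumerate(c):
        cv2.imwrite(f"pics/{n}c{i}.png",cv2.resize(im[b:f,a:e],None,fx=min(790/(e-a),590/(f-b)),fy=min(790/(e-a),590/(f-b)),interpolation=cv2.INTER_CUBIC))
W=cloud(np.load("top0.npy"),"top")
for nm,u,v in (("disc",316,227),("holst wand",415,235),("wand2",406,178),("green",259,226),("hood",150,235),("hood2",185,230),("tape",238,300),("bench",300,370),("can",257,148)): print(nm,W[v,u].round(4))
S=cloud(np.load("side0.npy"),"side")
for nm,u,v in (("disc",318,221),("holst wand top",374,155),("holster",370,192),("wand2",331,133),("wand2bl",328,180),("bench",200,200)): print(nm,S[v,u].round(4))
E
```

```text
disc [ 0.5504 -0.1487  0.0512]
holst wand [ 0.5237 -0.355   0.1667]
wand2 [ 0.6417 -0.3292  0.209 ]
green [ 0.5542 -0.0119  0.0486]
hood [0.5301 0.2248 0.1449]
hood2 [0.5402 0.1468 0.1481]
tape [0.3767 0.0412 0.021 ]
bench [ 0.2051 -0.1078 -0.0018]
can [ 0.7292 -0.0115  0.1193]
disc [ 0.5522 -0.1504  0.0498]
holst wand top [ 0.5145 -0.3478  0.1672]
holster [ 0.5109 -0.3414  0.0585]
wand2 [ 0.6325 -0.3201  0.2071]
wand2bl [ 0.6388 -0.3289  0.0573]
bench [ 9.213e-01 -9.460e-02 -2.000e-04]
```

Run:
```python
import cv2,numpy as np
a=[cv2.resize(cv2.imread(f"pics/{n}.png"),(395,295)) for n in ("topc0","topc1","topc2","sidec0","sidec1","sidec2")]
cv2.imwrite("pics/m1.png",np.vstack([np.hstack(a[0:2]),np.hstack([a[2],a[3]])]))
```

```text
(no output)
```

View pics/m1.png

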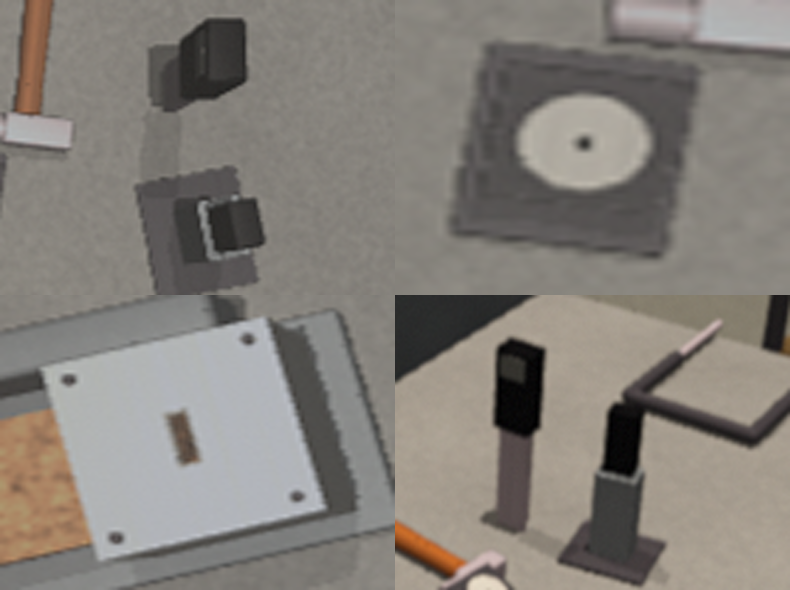

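Run:
```python
from h import *
for n in("top","side"):
    d=np.load(f"{n}0.npy"); W=cloud(d,n)
    im=cv2.imread(f"pics/{n}0.png")
    # disc
    u,v=(316,227) if n=="top" else (318,221)
    c=np.array([0.5515,-0.1495,0.05])
    g=cv2.cvtColor(im,cv2.COLOR_BGR2GRAY)
    m=(np.linalg.norm(W[...,:2]-c[:2],axis=-1)<.03)&(g>130)&(W[...,2]>.02)
    ys,xs=np.nonzero(m); P=W[m]
    el=cv2.fitEllipse(np.stack([xs,ys],1)[:, None].astype(np.float32)) if len(xs)>5 else None
    q=P.mean(0); _,s,Vt=np.linalg.svd(P-q); nn=Vt[2]*np.sign(Vt[2,2])
    print(n,"disc",len(P),q.round(4),"px",xs.mean(),ys.mean(),"normal",nn.round(3),"tilt",np.arccos(nn[2]).round(3),"az",np.arctan2(nn[1],nn[0]).round(3),"rms",(s[2]/len(P)**.5).round(4))
    # plate (larger)
    dark=(np.linalg.norm(W[...,:2]-c[:2],axis=-1)<.03)&(np.abs(((W-q)@nn))<.006)
    P=W[dark];q2=P.mean(0);_,s,Vt=np.linalg.svd(P-q2);nn=Vt[2]*np.sign(Vt[2,2]);print("plate",len(P),nn.round(3),np.arccos(nn[2]).round(3),np.arctan2(nn[1],nn[0]).round(3))
    # wand top
    m=(np.linalg.norm(W[...,:2]-[.52,-.35],axis=-1)<.045)&(W[...,2]>.16)
    P=W[m]; print("wandtop",len(P),np.median(P,0).round(4)); rc=cv2.minAreaRect(P[:,:2].astype(np.float32)*1000); print(rc)
    m=(np.linalg.norm(W[...,:2]-[.53,-.345],axis=-1)<.08)&(W[...,2]<.03)&(g<100)
    P=W[m]; rc=cv2.minAreaRect(P[:,:2].astype(np.float32)*1000); print("foot",rc)
    m=(W[...,2]>.135)&(W[...,2]<.16)&(np.linalg.norm(W[...,:2]-[.53,.18],axis=-1)<.13)
    P=W[m]; rc=cv2.minAreaRect(P[:,:2].astype(np.float32)*1000); print("hood",np.median(P,0).round(4),rc)
    K=proj([[.535,.18,.15]],n); print("slot guess px",K)
    # slot pixels: brown in hood
    hsv=cv2.cvtColor(im,cv2.COLOR_BGR2HSV); u,v=K[0].astype(int); print("depth of slot",W[v-3:v+4,u-1:u+2,2].round(3).tolist())
```

```text
top disc 246 [ 0.5527 -0.1484  0.0515] px 315.8373983739837 226.02845528455285 normal [-0.36   0.05   0.932] tilt 0.372 az 3.002 rms 0.0023
plate 464 [-0.359  0.043  0.932] 0.37 3.021
wandtop 194 [ 0.5233 -0.3559  0.1691]
((523.1053466796875, -357.0260009765625), (35.77507781982422, 24.93793487548828), 8.923200607299805)
foot ((524.4971313476562, -365.0368957519531), (101.87189483642578, 106.54731750488281), 9.859101295471191)
hood [0.5336 0.1888 0.1491] ((534.0062255859375, 189.84368896484375), (135.50498962402344, 131.2665557861328), 14.79039192199707)
slot guess px [[169.75396654 232.45413853]]
depth of slot [[0.147, 0.149, 0.148], [0.148, 0.148, 0.148], [0.147, 0.147, 0.149], [0.144, 0.147, 0.148], [0.149, 0.151, 0.147], [0.076, 0.151, 0.151], [0.074, 0.153, 0.146]]
side disc 193 [ 0.5538 -0.1494  0.0503] px 317.2953367875648 220.8134715025907 normal [-0.322  0.006  0.947] tilt 0.328 az 3.122 rms 0.002
plate 317 [-0.35   0.037  0.936] 0.36 3.037
wandtop 93 [ 0.5199 -0.3516  0.1671]
((523.0081176757812, -353.4340515136719), (37.00577163696289, 27.480682373046875), 3.7545230388641357)
foot ((522.379638671875, -359.7976379394531), (100.51346588134766, 103.29822540283203), 8.23207950592041)
hood [0.5272 0.1967 0.1483] ((533.7256469726562, 189.27633666992188), (137.51791381835938, 137.1913604736328), 15.046859741210938)
slot guess px [[233.51985748 257.48914647]]
depth of slot [[0.15, 0.149, 0.147], [0.149, 0.148, 0.15], [0.148, 0.148, 0.148], [0.148, 0.148, 0.149], [0.15, 0.147, 0.148], [0.148, 0.149, 0.149], [0.147, 0.146, 0.148]]
```

Run:
```python
import cv2,numpy as np
s=cv2.imread("pics/side0.png"); t=cv2.imread("pics/top0.png")
def c(im,a,b,e,f): return cv2.resize(im[b:f,a:e],(395,295),interpolation=cv2.INTER_CUBIC)
cv2.imwrite("pics/m2.png",np.vstack([np.hstack([c(s,285,200,352,250),c(s,200,235,267,285)]),np.hstack([c(t,150,217,190,247),c(t,380,210,440,255)])]))
```

```text
(no output)
```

View pics/m2.png

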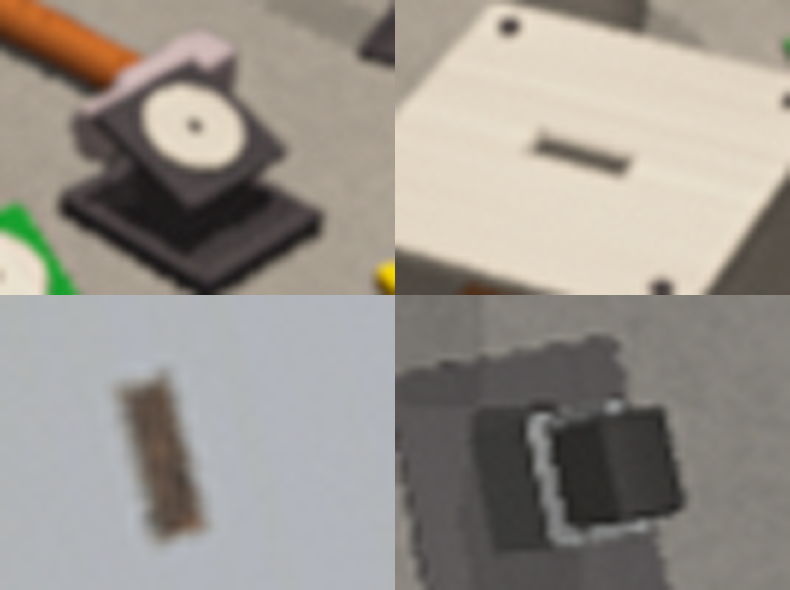

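```bash
cat >> h.py <<'E'
def go(p,s=None):
    "shift in tool axes needed to bring TCP to p"
    s=s or r.get_state(); M=R.from_quat(s['orientation']).as_matrix()
    d=(np.array(p)-s['eef_pos'])@M
    print("pos",s['eef_pos'].round(4),"tilt",np.arccos(-M[2,0]).round(4),"az tool y",np.arctan2(M[1,1],M[0,1]).round(4),"az z",np.arctan2(M[1,2],M[0,2]).round(4),"-> dx dy dz",d.round(4), "F",np.round(s['force'],2),"w",round(s['grip_width'],4),"t",s['t']); return d
E
python3 -c "
from h import *
go([.523,-.355,.215])
def f(M): return M
s=r.get_state(); M=R.from_quat(s['orientation']).as_matrix()@R.from_rotvec([.216,0,0]).as_matrix()
print((np.array([.523,-.355,.215])-s['eef_pos'])@M)"
```

```text
pos [ 0.2367 -0.6053  0.2186] tilt 0.0001 az tool y -1.1979 az z -2.7687 -> dx dy dz [ 0.0037 -0.1288 -0.3578] F [ 0.38  0.26 -0.5 ] w 0.0929 t 1.35
[ 0.00366138 -0.20253086 -0.32184748]
```

Emit:
move_arm(plan=[{"yaw": 0.188}, {"yaw": 0.028, "dy": -0.034, "dz": -0.05}, {"dy": -0.034, "dz": -0.052}, {"dy": -0.034, "dz": -0.052}, {"dy": -0.034, "dz": -0.052}], hand=0, newtons=20)

```text
validation failed for argument at $.pl...
```

Emit:
move_arm(plan=[{"dy": -0.034, "dz": -0.052}, {"dy": -0.02, "dz": -0.035}, {}])

```text
validation failed for argument at $.pl...
```

Run:
```python
from h import *
s=r.get_state(); p,d=r.get_image("wrist"); cv2.imwrite("pics/w1.png",p[:,:,::-1]); np.save("w1.npy",d)
go([.523,-.355,.215],s)
W=cloud(d,"wrist",s)
m=(W[...,2]>.155)&(W[...,2]<.18)&(np.linalg.norm(W[...,:2]-[.523,-.355],axis=-1)<.05)
P=W[m]; print(len(P),np.median(P,0)); print(cv2.minAreaRect(P[:,:2].astype(np.float32)*1000))
print([(x['position'],x['score']) for x in r.boxes_of("wrist","wand")])
```

```text
pos [ 0.2367 -0.6053  0.2186] tilt 0.0001 az tool y -1.1979 az z -2.7687 -> dx dy dz [ 0.0037 -0.1288 -0.3578] F [ 0.38  0.26 -0.5 ] w 0.0929 t 1.35
0 [nan nan nan]
((0.0, 0.0), (0.0, 0.0), 0.0)
[]
  return _methods._mean(a, axis=axis, dtype=dtype,
  ret = um.true_divide(
```

View pics/w1.png

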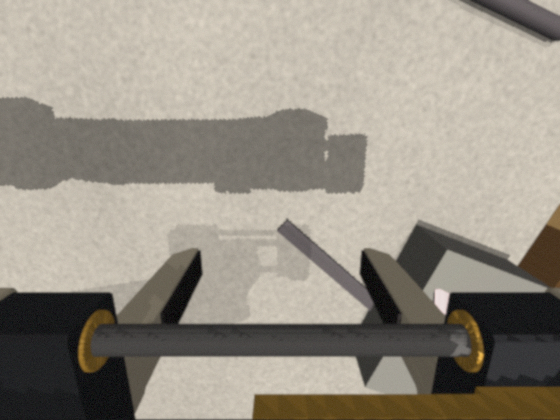

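All four keys are needed in each row, it seems.

Emit:
move_arm(plan=[{"dx": 0, "dy": 0, "dz": 0, "yaw": 0.18}, {"dx": 0, "dy": -0.034, "dz": -0.05, "yaw": 0.036}, {"dx": 0, "dy": -0.034, "dz": -0.052, "yaw": 0}, {"dx": 0, "dy": -0.034, "dz": -0.052, "yaw": 0}, {"dx": 0, "dy": -0.034, "dz": -0.052, "yaw": 0}], hand=0, newtons=20)

```text
t: 2.08
eef_pos: [0.4189, -0.4359, 0.2189]
orientation: [0.705, 0.055, -0.705, 0.056]
force: [0.6, -0.5, -0.2]
grip_width: 0.093
```

Emit:
move_arm(plan=[{"dx": 0, "dy": -0.034, "dz": -0.052, "yaw": 0}, {"dx": 0, "dy": -0.02, "dz": -0.035, "yaw": 0}, {"dx": 0, "dy": 0, "dz": 0, "yaw": 0}])

```text
t: 2.45
eef_pos: [0.4989, -0.3659, 0.2185]
orientation: [0.706, 0.059, -0.704, 0.058]
force: [-0.0, -0.4, -0.3]
grip_width: 0.093
```

Run:
```python
from h import *
s=r.get_state(); p,d=r.get_image("wrist"); cv2.imwrite("pics/w2.png",p[:,:,::-1]); np.save("w2.npy",d)
go([.523,-.355,.215],s)
W=cloud(d,"wrist",s)
m=(W[...,2]>.155)&(W[...,2]<.18)&(np.linalg.norm(W[...,:2]-[.523,-.355],axis=-1)<.05)
P=W[m]; print(len(P),np.median(P,0)); print(cv2.minAreaRect(P[:,:2].astype(np.float32)*1000))
print([(x['position'],x['score']) for x in r.boxes_of("wrist","wand")])
```

```text
pos [ 0.4989 -0.3659  0.2185] tilt 0.0034 az tool y -1.4053 az z -2.9761 -> dx dy dz [ 0.0036 -0.0067 -0.0256] F [-0.01 -0.37 -0.34] w 0.093 t 2.45
1707 [ 0.52707216 -0.35837902  0.17077221]
((525.0980224609375, -358.6891784667969), (35.65652084350586, 24.4644775390625), 9.930346488952637)
[([276.5, 191.2], 0.82), ([268.8, 24.8], 0.62)]
```

View pics/w2.png

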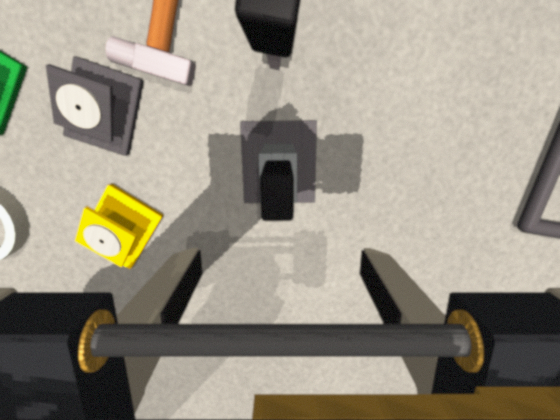

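Run:
```python
from h import *
go([.5245,-.358,.121])
```

```text
pos [ 0.4945 -0.3708  0.2186] tilt 0.0012 az tool y -1.4139 az z -2.9847 -> dx dy dz [ 0.0975 -0.0081 -0.0318] F [-0.68 -0.83 -0.69] w 0.0928 t 2.55
```

Emit:
move_arm(plan=[{"dx": 0, "dy": -0.008, "dz": -0.032, "yaw": -0.01}, {"dx": 0.02, "dy": 0, "dz": 0, "yaw": 0}, {"dx": 0, "dy": 0, "dz": 0, "yaw": 0}])

```text
t: 2.92
eef_pos: [0.5226, -0.3589, 0.1972]
orientation: [-0.703, -0.058, 0.706, -0.057]
force: [-0.6, 0.5, 0.3]
grip_width: 0.0932
```

Run:
```python
from h import *
s=r.get_state(); p,d=r.get_image("wrist"); cv2.imwrite("pics/w3.png",p[:,:,::-1])
go([.5245,-.358,.121],s)
W=cloud(d,"wrist",s)
m=(W[...,2]>.155)&(W[...,2]<.18)&(np.linalg.norm(W[...,:2]-[.523,-.355],axis=-1)<.05)
P=W[m]; print(len(P),np.median(P,0)); print(cv2.minAreaRect(P[:,:2].astype(np.float32)*1000))
```

```text
pos [ 0.5226 -0.3589  0.1972] tilt 0.0045 az tool y -1.4072 az z -2.978 -> dx dy dz [ 0.0761 -0.0004 -0.0023] F [-0.64  0.49  0.28] w 0.0932 t 2.925
1926 [ 0.52852147 -0.35809214  0.17070424]
((525.470703125, -358.53363037109375), (35.33871841430664, 24.47357749938965), 9.415899276733398)
```

View pics/w3.png

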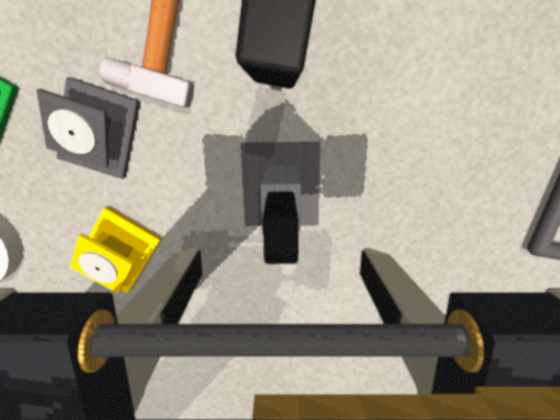

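Things that could pass for the wand are the tall free-standing one at top px (405,180) and the one in the holster at (412,237). The holstered one's top is at z ≈ 0.17, which fits a 160 mm wand. The tall one reaches 0.21, so I chose the holstered one. For stands: green (259,226), yellow (326,287) and dark (316,227), and I chose the dark one. In the close crop the handle is centred between the fingers at px (281,225). I'm going down to grip it.

Emit:
move_arm(plan=[{"dx": 0.03, "dy": 0, "dz": -0.002, "yaw": 0}, {"dx": 0.03, "dy": 0, "dz": 0, "yaw": 0}, {"dx": 0.016, "dy": 0, "dz": 0, "yaw": 0}, {"dx": 0, "dy": 0, "dz": 0, "yaw": 0}])

```text
t: 3.48
eef_pos: [0.5263, -0.3577, 0.1222]
orientation: [-0.704, -0.059, 0.705, -0.058]
force: [-0.1, -0.1, 0.8]
grip_width: 0.0927
```

Emit:
move_arm(plan=[{"dx": 0, "dy": 0, "dz": 0, "yaw": 0}, {"dx": 0, "dy": 0, "dz": 0, "yaw": 0}, {"dx": 0, "dy": 0, "dz": 0, "yaw": 0}, {"dx": 0, "dy": 0, "dz": 0, "yaw": 0}, {"dx": 0, "dy": 0, "dz": 0, "yaw": 0}], hand=255, newtons=20)

```text
t: 4.1
eef_pos: [0.5273, -0.3571, 0.1227]
orientation: [0.705, 0.059, -0.705, 0.059]
force: [0.2, 0.2, 0.4]
grip_width: 0.0477
```

Run:
```python
from h import *
go([.5245,-.358,.121])
```

```text
pos [ 0.5273 -0.3571  0.1227] tilt 0.0001 az tool y -1.4039 az z -2.9747 -> dx dy dz [0.0017 0.0004 0.0029] F [0.23 0.2  0.38] w 0.0477 t 4.1
```

Emit:
move_arm(plan=[{"dx": 0, "dy": 0, "dz": 0, "yaw": 0}, {"dx": 0, "dy": 0, "dz": 0, "yaw": 0}, {"dx": 0, "dy": 0, "dz": 0, "yaw": 0}, {"dx": 0, "dy": 0, "dz": 0, "yaw": 0}, {"dx": 0, "dy": 0, "dz": 0, "yaw": 0}])

```text
t: 4.72
eef_pos: [0.5273, -0.3573, 0.1227]
orientation: [0.705, 0.059, -0.705, 0.059]
force: [-0.4, -0.8, -0.3]
grip_width: 0.0237
```

Emit:
move_arm(plan=[{"dx": -0.02, "dy": 0, "dz": 0, "yaw": 0}, {"dx": -0.02, "dy": 0, "dz": 0, "yaw": 0}, {"dx": 0, "dy": 0, "dz": 0, "yaw": 0}, {"dx": 0, "dy": 0, "dz": 0, "yaw": 0}])

```text
t: 5.22
eef_pos: [0.5268, -0.3567, 0.1616]
orientation: [-0.704, -0.059, 0.705, -0.059]
force: [0.3, 0.4, -1.2]
grip_width: 0.0237
```

Run:
```python
from h import *
go([.5273,-.3571,.1227+.075])
for n in ("side","wrist"):
    p,d=r.get_image(n); cv2.imwrite(f"pics/{n}4.png",p[:,:,::-1])
    if n=="side":
        cv2.imwrite("pics/s4.png",cv2.resize(p[90:230,310:450,::-1],(560,560),interpolation=cv2.INTER_CUBIC))
```

```text
pos [ 0.5268 -0.3567  0.1616] tilt 0.0017 az tool y -1.4037 az z -2.9745 -> dx dy dz [-0.0361  0.0005 -0.0004] F [ 0.27  0.36 -1.17] w 0.0237 t 5.225
```

View pics/s4.png

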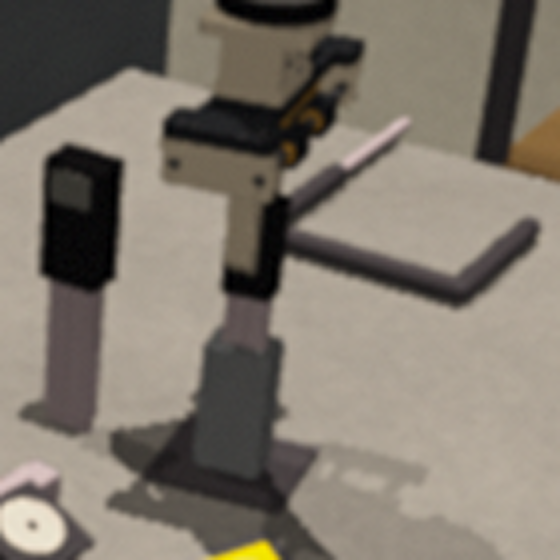

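View pics/wrist4.png

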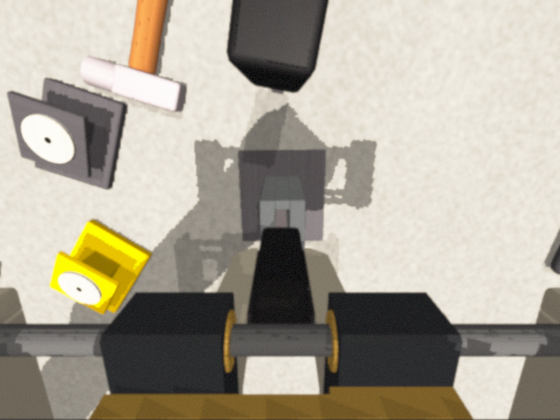

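Emit:
move_arm(plan=[{"dx": -0.02, "dy": 0, "dz": 0, "yaw": 0}, {"dx": -0.016, "dy": 0, "dz": 0, "yaw": 0}, {"dx": 0, "dy": 0, "dz": 0, "yaw": 0}, {"dx": 0, "dy": 0, "dz": 0, "yaw": 0}])

```text
t: 5.82
eef_pos: [0.5269, -0.3567, 0.198]
orientation: [-0.704, -0.059, 0.705, -0.059]
force: [-0.2, 0.3, -2.2]
grip_width: 0.0237
```

Emit:
move_arm(plan=[{"dx": 0, "dy": 0, "dz": 0, "yaw": 0}, {"dx": 0, "dy": 0, "dz": 0.005, "yaw": 0}, {"dx": 0, "dy": 0, "dz": 0.005, "yaw": 0}, {"dx": 0, "dy": 0, "dz": 0.005, "yaw": 0}, {"dx": 0, "dy": 0, "dz": 0, "yaw": 0}], newtons=6)

```text
t: 6.45
eef_pos: [0.5116, -0.3599, 0.1987]
orientation: [-0.704, -0.059, 0.705, -0.059]
force: [0.5, -0.4, -2.5]
grip_width: 0.024
```

```bash
cat > look.py <<'E'
from h import *
import sys
s=r.get_state(); go(s['eef_pos'],s)
k=sys.argv[1]; a,b,e,f=map(int,sys.argv[2:6])
p,d=r.get_image("side"); np.save(f"s{k}.npy",d)
q=cv2.resize(p[b:f,a:e,::-1],(400,400),interpolation=cv2.INTER_CUBIC)
s=r.get_state(); p,d=r.get_image("wrist"); np.save(f"w{k}.npy",d)
cv2.imwrite(f"pics/sw{k}.png",np.hstack([q,cv2.resize(p[140:,140:420,::-1],(400,400))]))
E
python3 look.py 5 310 90 450 230
```

```text
pos [ 0.5116 -0.3599  0.1987] tilt 0.0009 az tool y -1.4048 az z -2.9755 -> dx dy dz [0. 0. 0.] F [ 0.48 -0.41 -2.51] w 0.024 t 6.45
```

View pics/sw5.png

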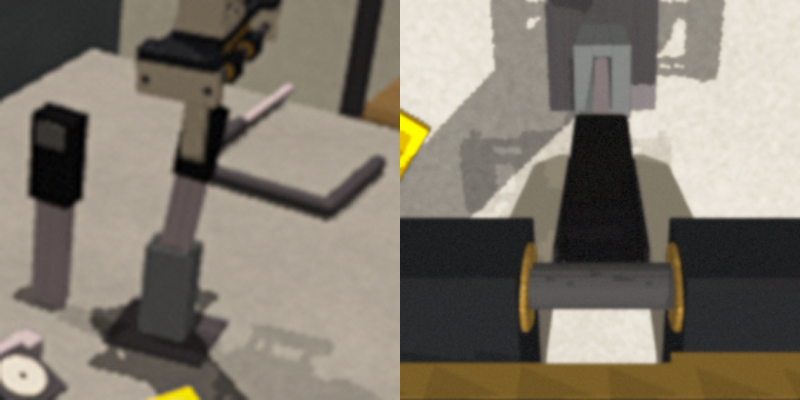

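The wand pivots in the pads as planned. I'll carry on to about 0.27 rad.

Emit:
move_arm(plan=[{"dx": 0, "dy": 0, "dz": 0.006, "yaw": 0}, {"dx": 0, "dy": 0, "dz": 0.006, "yaw": 0}, {"dx": 0, "dy": 0, "dz": 0.006, "yaw": 0}, {"dx": 0, "dy": 0, "dz": 0.002, "yaw": 0}, {"dx": 0, "dy": 0, "dz": 0, "yaw": 0}])

```text
t: 7.18
eef_pos: [0.4923, -0.363, 0.1987]
orientation: [-0.704, -0.059, 0.705, -0.059]
force: [0.0, 0.1, -1.3]
grip_width: 0.0241
```

Emit:
move_arm(plan=[{"dx": 0, "dy": 0, "dz": 0, "yaw": 0}, {"dx": 0, "dy": 0, "dz": 0, "yaw": 0}, {"dx": -0.02, "dy": 0, "dz": 0, "yaw": 0}, {"dx": -0.04, "dy": 0, "dz": 0, "yaw": 0}, {"dx": 0, "dy": 0, "dz": 0, "yaw": 0}], newtons=30)

```text
t: 7.8
eef_pos: [0.4945, -0.3643, 0.262]
orientation: [0.707, 0.057, -0.703, 0.061]
force: [-0.0, -0.5, -2.2]
grip_width: 0.0238
```

```bash
python3 look.py 6 310 60 450 200
```

```text
pos [ 0.4945 -0.3643  0.262 ] tilt 0.0079 az tool y -1.404 az z -2.9748 -> dx dy dz [0. 0. 0.] F [-0.01 -0.49 -2.23] w 0.0238 t 7.8
```

View pics/sw6.png

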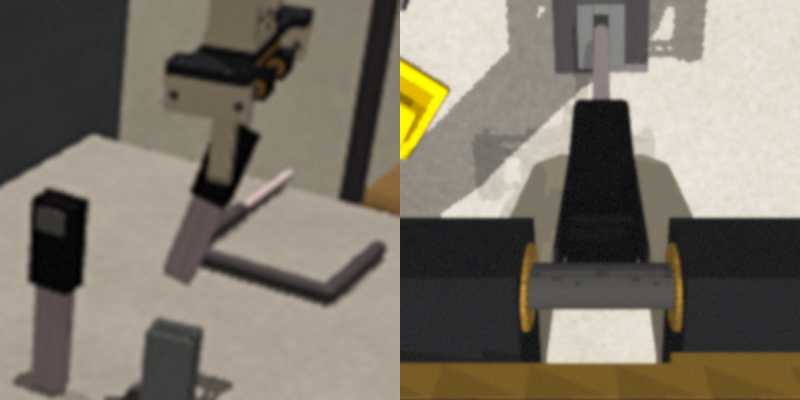

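```bash
cat > tilt.py <<'E'
from h import *
def tilt(d,n,s):
    W=cloud(d,n,s if n=="wrist" else None)
    M=R.from_quat(s['orientation']).as_matrix(); T=(W-s['eef_pos'])@M  # tool coords
    x,y,z=T[...,0],T[...,1],T[...,2]
    if n=="side":
        m=(np.abs(y)<9)&(np.abs(y)<.009)&(x>.02)&(x<.115)&(np.abs(z)<.08)
        m=cv2.erode(m.astype(np.uint8),np.ones((2,2)))>0
    else: m=(np.abs(y)<.003)&(x>.02)&(x<.115)&(np.abs(z)<.08)
    P=T[m]; print(n,len(P),"x",np.percentile(P[:,0],[1,99]).round(3),"y",np.median(P[:,1]).round(4))
    if len(P)<20: return
    # slope z vs x, robust: per-x-bin mid
    b=np.linspace(P[:,0].min(),P[:,0].max(),9); X=[];Z=[]
    for i in range(8):
        k=(P[:,0]>=b[i])&(P[:,0]<b[i+1])
        if k.sum()>4: X.append(P[k,0].mean()); Z.append((np.percentile(P[k,2],3)+np.percentile(P[k,2],97))/2 if n=="side" else np.median(P[k,2]))
    f=np.polyfit(X,Z,1); print(" centre z",np.round(Z,4),"x",np.round(X,3)," angle",np.arctan(f[0]).round(3),"z at grip",np.polyval(f,-.0188).round(4)); return f,P
if __name__=="__main__":
    import sys
    s=r.get_state(); k=sys.argv[1]
    for n,f in (("side","s"),("wrist","w")): tilt(np.load(f+k+".npy"),n,s)
E
python3 tilt.py 6
```

```text
side 295 x [0.027 0.105] y -0.0023
 centre z [-0.014  -0.0161 -0.0183 -0.0224 -0.0231 -0.0266 -0.0298 -0.0324] x [0.03  0.04  0.05  0.06  0.071 0.081 0.091 0.101]  angle -0.255 z at grip -0.0009
wrist 426 x [0.021 0.105] y -0.0001
 centre z [-0.028  -0.0309 -0.0336 -0.0366 -0.0395 -0.0421 -0.0452 -0.0471] x [0.026 0.036 0.047 0.058 0.068 0.079 0.09  0.101]  angle -0.254 z at grip -0.0166
```

Emit:
move_arm(plan=[{"dx": 0, "dy": 0, "dz": 0, "yaw": 0.14}, {"dx": 0, "dy": 0, "dz": 0, "yaw": 0.138}, {"dx": 0, "dy": -0.03, "dz": 0.002, "yaw": 0}, {"dx": 0, "dy": -0.05, "dz": 0.004, "yaw": 0}, {"dx": 0, "dy": -0.05, "dz": 0.004, "yaw": 0}])

```text
t: 8.52
eef_pos: [0.4961, -0.2308, 0.2565]
orientation: [-0.705, 0.039, 0.707, 0.04]
force: [-0.0, -0.2, -1.7]
grip_width: 0.0237
```

Emit:
move_arm(plan=[{"dx": 0, "dy": -0.05, "dz": 0.004, "yaw": 0}, {"dx": 0, "dy": -0.03, "dz": 0, "yaw": 0}, {"dx": 0, "dy": -0.01, "dz": 0, "yaw": 0}, {"dx": 0, "dy": 0, "dz": 0, "yaw": 0}, {"dx": 0, "dy": 0, "dz": 0, "yaw": 0}])

```text
t: 9.15
eef_pos: [0.5027, -0.1449, 0.2583]
orientation: [-0.706, 0.041, 0.706, 0.04]
force: [-0.2, -0.0, -3.1]
grip_width: 0.0238
```

Run:
```python
from h import *
from tilt import tilt
s=r.get_state(); go([.5042,-.1435,.2184],s)
p,d=r.get_image("wrist"); cv2.imwrite("pics/w7.png",p[:,:,::-1]); tilt(d,"wrist",s)
W=cloud(d,"wrist",s); g=p.mean(-1)
m=(np.linalg.norm(W[...,:2]-[.553,-.149],axis=-1)<.03)&(g>140)&(W[...,2]>.02)&(W[...,2]<.08)
P=W[m]
if len(P)>20:
    q=P.mean(0);_,_,V=np.linalg.svd(P-q);nn=V[2]*np.sign(V[2,2]);print(len(P),q.round(4),nn.round(3),np.arccos(nn[2]),np.arctan2(nn[1],nn[0]))
p,d=r.get_image("side"); cv2.imwrite("pics/s7.png",p[:,:,::-1]);np.save("s7.npy",d); tilt(d,"side",s)
```

```text
pos [ 0.5027 -0.1449  0.2583] tilt 0.0015 az tool y -1.6852 az z 3.0272 -> dx dy dz [ 0.0399 -0.0016 -0.0013] F [-0.17 -0.01 -3.06] w 0.0238 t 9.15
wrist 431 x [0.021 0.105] y -0.0003
 centre z [-0.0282 -0.0309 -0.0337 -0.0368 -0.0395 -0.0425 -0.0453 -0.047 ] x [0.026 0.036 0.047 0.058 0.069 0.08  0.091 0.101]  angle -0.25 z at grip -0.017
968 [ 0.5552 -0.1482  0.0535] [-0.334  0.056  0.941] 0.34580909797746046 2.976979984189246
side 300 x [0.032 0.11 ] y -0.0044
 centre z [-0.0107 -0.0118 -0.0149 -0.0183 -0.0218 -0.024  -0.0268 -0.0284] x [0.034 0.042 0.053 0.064 0.075 0.086 0.097 0.106]  angle -0.252 z at grip 0.0032
```

View pics/w7.png

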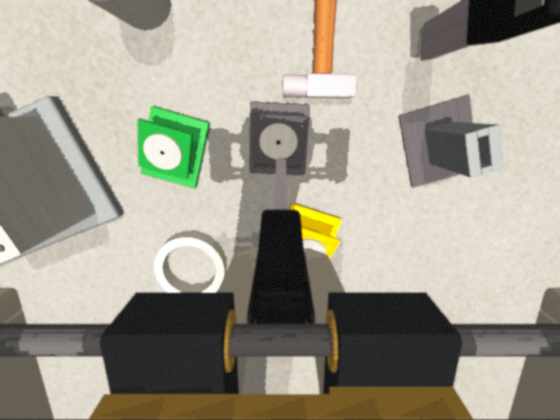

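View pics/s7.png

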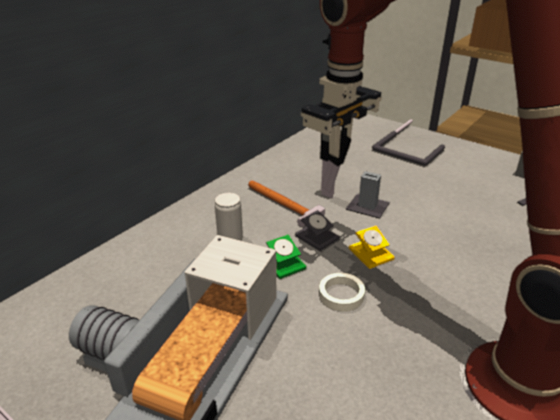

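Emit:
move_arm(plan=[{"dx": 0.012, "dy": -0.002, "dz": -0.002, "yaw": 0}, {"dx": 0.016, "dy": 0, "dz": 0, "yaw": 0}, {"dx": 0.012, "dy": 0, "dz": 0, "yaw": 0}, {"dx": 0, "dy": 0, "dz": 0, "yaw": 0}, {"dx": 0, "dy": 0, "dz": 0, "yaw": 0}])

```text
t: 9.88
eef_pos: [0.5058, -0.1411, 0.2189]
orientation: [0.706, -0.039, -0.706, -0.039]
force: [0.7, -0.7, -1.3]
grip_width: 0.0239
```

```bash
cat > zchk.py <<'E'
from h import *
s=r.get_state(); go([.505,-.1435,.2184],s)
M=R.from_quat(s['orientation']).as_matrix(); a=.253
lens=s['eef_pos']+M@np.array([.1084,0,-.034]); wz=M@np.array([-np.cos(a),0,np.sin(a)])
for D in ([.5525,-.149,.0515],[.5552,-.1482,.0535]):
  for az in (2.98,3.04):
    n=np.array([np.sin(.35)*np.cos(az),np.sin(.35)*np.sin(az),np.cos(.35)])
    wy=M[:,1]; wx=np.cross(wy,wz); v=np.array(D)-lens
    print("z",(lens-D)@n,"x",v@wx,"y",v@wy,"ang",np.arccos(n@wz))
E
python3 zchk.py; python3 look.py 8 260 140 400 280
```

```text
pos [ 0.5058 -0.1411  0.2189] tilt 0.0008 az tool y -1.6821 az z 3.0303 -> dx dy dz [0.0005 0.0025 0.0006] F [ 0.73 -0.65 -1.28] w 0.0239 t 9.875
z 0.060034422662157694 x 0.002082932192196738 y 0.0026314868985124317 ang 0.09735600455959413
z 0.05998572431375392 x 0.002082932192196738 y 0.0026314868985124317 ang 0.0962845592984204
z 0.05902530480246725 x -0.000930506168653851 y 0.0015366130660030084 ang 0.09735600455959413
z 0.059000208525644 x -0.000930506168653851 y 0.0015366130660030084 ang 0.0962845592984204
pos [ 0.5058 -0.1411  0.2189] tilt 0.0008 az tool y -1.6821 az z 3.0303 -> dx dy dz [0. 0. 0.] F [ 0.73 -0.65 -1.28] w 0.0239 t 9.875
```

View pics/sw8.png

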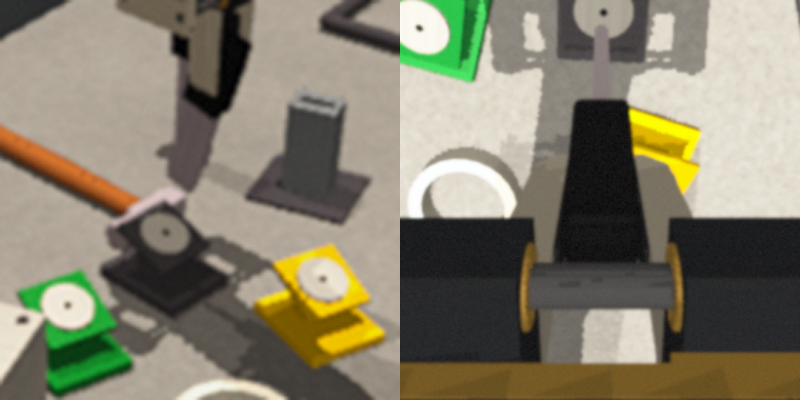

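Emit:
move_arm(plan=[{"dx": 0, "dy": 0, "dz": 0, "yaw": 0}, {"dx": 0, "dy": 0, "dz": 0, "yaw": 0}, {"dx": 0, "dy": 0, "dz": 0, "yaw": 0}, {"dx": 0, "dy": 0, "dz": 0, "yaw": 0}, {"dx": 0, "dy": 0, "dz": 0, "yaw": 0}])

```text
t: 10.6
eef_pos: [0.5055, -0.1409, 0.2187]
orientation: [-0.706, 0.039, 0.706, 0.039]
force: [-0.1, -1.0, -2.0]
grip_width: 0.0239
```

Emit:
move_arm(plan=[{"dx": 0, "dy": 0, "dz": 0, "yaw": 0}, {"dx": 0, "dy": 0, "dz": 0, "yaw": 0}, {"dx": 0, "dy": 0, "dz": 0, "yaw": 0}, {"dx": 0, "dy": 0, "dz": 0, "yaw": 0}, {"dx": 0, "dy": 0, "dz": 0, "yaw": 0}])

```text
t: 11.22
eef_pos: [0.5055, -0.1409, 0.2187]
orientation: [-0.706, 0.039, 0.706, 0.039]
force: [1.2, -0.1, -1.8]
grip_width: 0.0239
```

Emit:
move_arm(plan=[{"dx": 0, "dy": 0, "dz": 0, "yaw": 0}, {"dx": 0, "dy": 0, "dz": 0, "yaw": 0}, {"dx": 0, "dy": 0, "dz": 0, "yaw": 0}, {"dx": 0, "dy": 0, "dz": 0, "yaw": 0}, {"dx": 0, "dy": 0, "dz": 0, "yaw": 0}])

```text
t: 11.85
eef_pos: [0.5055, -0.141, 0.2187]
orientation: [0.706, -0.039, -0.706, -0.039]
force: [0.3, 0.4, -0.9]
grip_width: 0.0239
```

```bash
python3 zchk.py; python3 look.py 9 260 140 400 280; python3 tilt.py 9; python3 -c "
from h import *
print(r.get_state()['joint_vel'].round(3))"
```

```text
pos [ 0.5055 -0.141   0.2187] tilt 0.0001 az tool y -1.682 az z 3.0304 -> dx dy dz [0.0003 0.0026 0.0002] F [ 0.33  0.38 -0.9 ] w 0.0239 t 11.85
z 0.05993047718029585 x 0.0015122427341973791 y 0.0027842057994597216 ang 0.09813019343439089
z 0.05987901123312004 x 0.0015122427341973791 y 0.0027842057994597216 ang 0.09703962067847842
z 0.0589213593206054 x -0.001500310248582003 y 0.001689399610414119 ang 0.09813019343439089
z 0.05889349544501011 x -0.001500310248582003 y 0.001689399610414119 ang 0.09703962067847842
pos [ 0.5055 -0.141   0.2187] tilt 0.0001 az tool y -1.682 az z 3.0304 -> dx dy dz [0. 0. 0.] F [ 0.33  0.38 -0.9 ] w 0.0239 t 11.85
side 282 x [0.033 0.109] y -0.0044
 centre z [-0.011  -0.0135 -0.0163 -0.0193 -0.0219 -0.0244 -0.0272 -0.0289] x [0.036 0.046 0.056 0.067 0.077 0.088 0.098 0.107]  angle -0.252 z at grip 0.0031
wrist 432 x [0.021 0.104] y -0.0003
 centre z [-0.028  -0.0308 -0.0337 -0.0367 -0.0395 -0.0422 -0.0451 -0.0471] x [0.026 0.036 0.047 0.058 0.068 0.079 0.09  0.1  ]  angle -0.254 z at grip -0.0166
[ 0.    -0.     0.002  0.001 -0.    -0.002 -0.002]
```

Run:
```python
from h import *
for n,box in (("top",(150,217,190,250)),("side",(205,240,260,280))):
    im=cv2.imread(f"pics/{n}0.png"); g=cv2.cvtColor(im,cv2.COLOR_BGR2GRAY); a,b,e,f=box
    sub=cv2.resize(g[b:f,a:e],None,fx=8,fy=8,interpolation=cv2.INTER_CUBIC)
    m=(sub<sub.max()*.72).astype(np.uint8)
    k,l,st,c=cv2.connectedComponentsWithStats(m); 
    h,w=sub.shape
    i=min((j for j in range(1,k) if st[j,4]>300),key=lambda j:np.hypot(*(c[j]-[w/2,h/2])))
    ys,xs=np.nonzero(l==i); uv=np.stack([(xs+.5)/8-.5+a,(ys+.5)/8-.5+b],1)
    P=ontoz(uv,.15,n); rc=cv2.minAreaRect(P[:,:2].astype(np.float32)*1000); print(n,uv.mean(0),st[i],P.mean(0),rc)
go([.5335-.033,.19-.009,.30])
```

```text
top [165.93156926 233.24994021] [  98   68   66  131 5227] [0.5333321  0.18840513 0.15      ] ((533.335693359375, 188.69520568847656), (35.33469772338867, 12.614742279052734), 14.685515403747559)
side [231.13272431 260.94741317] [ 147  144  132   54 3455] [0.53150651 0.19091285 0.15      ] ((531.5525512695312, 190.89996337890625), (34.77393341064453, 10.068781852722168), 15.020421028137207)
pos [ 0.5055 -0.141   0.2187] tilt 0.0001 az tool y -1.682 az z 3.0304 -> dx dy dz [-0.0813 -0.3194  0.0407] F [ 0.79  0.62 -1.74] w 0.024 t 11.95
```

Emit:
move_arm(plan=[{"dx": -0.03, "dy": 0, "dz": 0, "yaw": -0.12}, {"dx": -0.035, "dy": 0, "dz": 0, "yaw": -0.15}, {"dx": -0.016, "dy": 0, "dz": 0, "yaw": -0.1}, {"dx": 0, "dy": 0, "dz": 0, "yaw": 0}, {"dx": 0, "dy": 0, "dz": 0, "yaw": 0}])

```text
t: 12.58
eef_pos: [0.5048, -0.1408, 0.2987]
orientation: [-0.701, -0.091, 0.702, -0.09]
force: [0.1, 0.4, -1.7]
grip_width: 0.0238
```

```bash
python3 -c "
from h import *
go([.533-.033,.189-.009,.30])"
```

```text
pos [ 0.5048 -0.1408  0.2987] tilt 0.0021 az tool y -1.3135 az z -2.8843 -> dx dy dz [-0.0012 -0.3115 -0.077 ] F [ 0.11  0.4  -1.74] w 0.0238 t 12.575
```

Emit:
move_arm(plan=[{"dx": 0, "dy": -0.035, "dz": -0.009, "yaw": 0}, {"dx": 0, "dy": -0.055, "dz": -0.014, "yaw": 0}, {"dx": 0, "dy": -0.055, "dz": -0.014, "yaw": 0}, {"dx": 0, "dy": -0.055, "dz": -0.014, "yaw": 0}, {"dx": 0, "dy": -0.055, "dz": -0.014, "yaw": 0}])

```text
t: 13.2
eef_pos: [0.5023, 0.1237, 0.2985]
orientation: [-0.701, -0.091, 0.702, -0.091]
force: [1.1, 0.1, -2.6]
grip_width: 0.0241
```

Emit:
move_arm(plan=[{"dx": 0, "dy": -0.035, "dz": -0.008, "yaw": 0}, {"dx": 0, "dy": -0.018, "dz": -0.004, "yaw": 0}, {"dx": 0, "dy": 0, "dz": 0, "yaw": 0}, {"dx": 0, "dy": 0, "dz": 0, "yaw": 0}, {"dx": 0, "dy": 0, "dz": 0, "yaw": 0}])

```text
t: 13.82
eef_pos: [0.5015, 0.1743, 0.2997]
orientation: [-0.701, -0.09, 0.701, -0.09]
force: [-0.6, -0.4, -2.0]
grip_width: 0.0238
```

```bash
cat > slot.py <<'E'
from h import *
import sys
from tilt import tilt
k=sys.argv[1]
s=r.get_state(); go([.533-.033,.189-.009,.30],s)
p,d=r.get_image("wrist"); np.save(f"w{k}.npy",d); cv2.imwrite(f"pics/w{k}.png",p[:,:,::-1]); tilt(d,"wrist",s)
print(proj([[.533,.189,.15]],"wrist",s))
p2,d2=r.get_image("side"); np.save(f"s{k}.npy",d2); cv2.imwrite(f"pics/s{k}.png",p2[:,:,::-1]); tilt(d2,"side",s)
cv2.imwrite(f"pics/sw{k}.png",np.hstack([cv2.resize(p2[150:290,160:300,::-1],(400,400),interpolation=cv2.INTER_CUBIC),cv2.resize(p[60:260,180:380,::-1],(400,400),interpolation=cv2.INTER_CUBIC)]))
E
python3 slot.py 10
```

```text
pos [0.5015 0.1743 0.2997] tilt 0.001 az tool y -1.3156 az z -2.8864 -> dx dy dz [-0.0003 -0.0059  0.    ] F [-0.6  -0.35 -1.96] w 0.0238 t 13.825
wrist 425 x [0.021 0.105] y -0.0
 centre z [-0.0282 -0.0308 -0.0337 -0.0366 -0.0394 -0.0421 -0.0448 -0.0469] x [0.026 0.036 0.047 0.058 0.068 0.079 0.089 0.1  ]  angle -0.253 z at grip -0.0167
[[273.94149628 164.20999398]]
side 488 x [0.032 0.11 ] y -0.0047
 centre z [-0.0128 -0.0143 -0.0172 -0.0203 -0.0224 -0.0255 -0.0279 -0.0287] x [0.036 0.045 0.056 0.066 0.076 0.086 0.097 0.107]  angle -0.234 z at grip 0.0003
```

View pics/sw10.png

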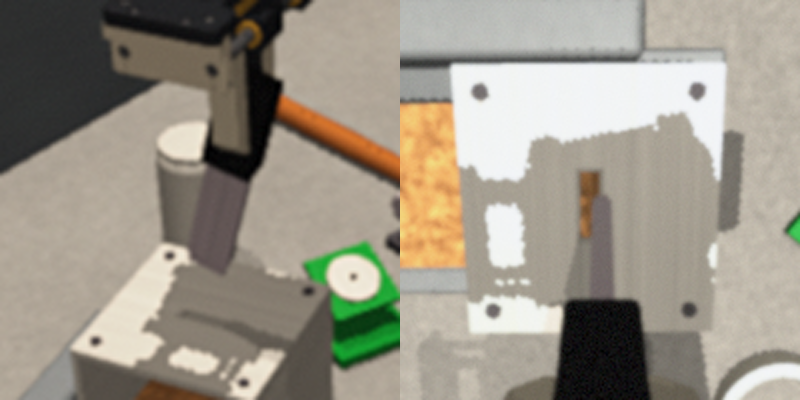

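Run:
```python
from h import *
s=r.get_state(); M=R.from_quat(s['orientation']).as_matrix()
im=cv2.imread("pics/w10.png"); d=np.load("w10.npy"); hsv=cv2.cvtColor(im,cv2.COLOR_BGR2HSV).astype(int)
a,b,e,f=262,140,290,185
for v in (144,148,152,156,160,164,168): print(v,[(int(im[v,u].sum()//3),int(hsv[v,u,1])) for u in range(264,288)])
for v in (150,156,162):
    W=cloud(d,"wrist",s); print(v,W[v,264:288,2].round(3))
```

```text
144 [(158, 29), (158, 29), (156, 32), (152, 29), (144, 32), (142, 34), (142, 35), (143, 32), (146, 31), (144, 32), (143, 35), (140, 31), (142, 29), (138, 30), (139, 33), (139, 28), (140, 29), (147, 31), (153, 31), (160, 29), (162, 30), (159, 32), (160, 32), (160, 29)]
148 [(160, 30), (160, 32), (157, 33), (152, 29), (135, 35), (117, 55), (105, 99), (97, 136), (94, 154), (96, 149), (94, 150), (88, 147), (79, 149), (73, 144), (80, 127), (100, 88), (120, 48), (136, 32), (152, 35), (160, 30), (162, 27), (159, 32), (159, 29), (159, 32)]
152 [(160, 30), (158, 29), (158, 28), (150, 29), (135, 34), (118, 51), (100, 100), (94, 136), (86, 154), (87, 154), (90, 144), (85, 145), (78, 146), (74, 146), (80, 129), (100, 83), (118, 51), (138, 33), (150, 31), (158, 31), (159, 30), (160, 27), (159, 29), (161, 27)]
156 [(158, 28), (156, 32), (157, 32), (153, 30), (138, 33), (123, 45), (96, 89), (80, 132), (75, 151), (80, 145), (80, 151), (79, 152), (76, 151), (74, 141), (83, 117), (99, 81), (117, 43), (132, 34), (144, 30), (150, 33), (156, 29), (158, 36), (160, 30), (158, 30)]
160 [(161, 29), (157, 31)
[... 538 characters left out ...]
9), (158, 31), (153, 30), (141, 32), (126, 51), (113, 95), (102, 139), (97, 148), (93, 150), (90, 149), (102, 105), (109, 59), (107, 27), (109, 22), (110, 22), (108, 26), (109, 22), (109, 22), (110, 20), (112, 24), (124, 25), (143, 30), (154, 31)]
150 [0.15  0.15  0.15  0.151 0.151 0.149 0.075 0.076 0.077 0.076 0.077 0.075
 0.077 0.077 0.077 0.075 0.15  0.151 0.151 0.151 0.152 0.151 0.151 0.151]
156 [0.152 0.152 0.152 0.151 0.15  0.148 0.078 0.077 0.077 0.076 0.077 0.076
 0.076 0.076 0.075 0.077 0.15  0.152 0.151 0.151 0.15  0.151 0.151 0.151]
162 [0.15  0.151 0.15  0.15  0.151 0.15  0.076 0.076 0.077 0.076 0.075 0.076
 0.208 0.21  0.21  0.209 0.208 0.208 0.209 0.208 0.208 0.209 0.151 0.152]
```

Run:
```python
from h import *
s=r.get_state(); M=R.from_quat(s['orientation']).as_matrix()
uv=[[274.5,148],[274.5,152],[274.5,156],[274.5,168],[274.5,145.5],[274.5,143.5],[269.5,148],[269.5,168]]
P=ontoz(uv,.15,"wrist",s); print(P.round(4)); print(((P-s['eef_pos'])@M).round(4))
d=np.load("w10.npy"); W=cloud(d,"wrist",s); T=(W-s['eef_pos'])@M
for v in (162,168,175,185,195):
    m=(W[v,:,2]>.19)&(W[v,:,2]<.27)&(abs(T[v,:,1])<.02); print(v,np.nonzero(m)[0][[0,-1]],T[v,m,1].min().round(4),T[v,m,1].max().round(4),T[v,m].mean(0).round(4))
```

```text
[[0.5487 0.1934 0.15  ]
 [0.5449 0.1924 0.15  ]
 [0.541  0.1914 0.15  ]
 [0.5293 0.1884 0.15  ]
 [0.5511 0.194  0.15  ]
 [0.553  0.1945 0.15  ]
 [0.5475 0.1982 0.15  ]
 [0.528  0.1933 0.15  ]]
[[ 0.1498 -0.0057 -0.0504]
 [ 0.1498 -0.0058 -0.0464]
 [ 0.1498 -0.0058 -0.0425]
 [ 0.1498 -0.0059 -0.0303]
 [ 0.1498 -0.0057 -0.0529]
 [ 0.1498 -0.0057 -0.0548]
 [ 0.1498 -0.0107 -0.0504]
 [ 0.1498 -0.011  -0.0303]]
162 [276 285] -0.0034 0.004 [ 0.091   0.0003 -0.0453]
168 [276 285] -0.0033 0.0039 [ 0.0793  0.0003 -0.0424]
175 [276 285] -0.0031 0.0037 [ 0.0672  0.0003 -0.0391]
185 [275 286] -0.0036 0.0042 [ 0.0515  0.0003 -0.0349]
195 [275 286] -0.0034 0.004 [ 0.0373  0.0003 -0.0312]
```

Emit:
move_arm(plan=[{"dx": 0.012, "dy": -0.006, "dz": -0.001, "yaw": 0}, {"dx": 0.012, "dy": 0, "dz": 0, "yaw": 0}, {"dx": 0.008, "dy": 0, "dz": 0, "yaw": 0}, {"dx": 0, "dy": 0, "dz": 0, "yaw": 0}, {"dx": 0, "dy": 0, "dz": 0, "yaw": 0}])

```text
t: 14.55
eef_pos: [0.5008, 0.1826, 0.2679]
orientation: [0.701, 0.091, -0.701, 0.091]
force: [0.1, 0.1, -1.5]
grip_width: 0.0238
```

```bash
python3 slot.py 11
```

```text
pos [0.5008 0.1826 0.2679] tilt 0.0006 az tool y -1.3121 az z -2.8829 -> dx dy dz [-0.0321  0.0023  0.0014] F [ 0.06  0.07 -1.52] w 0.0238 t 14.55
wrist 424 x [0.022 0.105] y -0.0
 centre z [-0.0283 -0.0315 -0.0346 -0.0376 -0.0408 -0.044  -0.0464 -0.0475] x [0.027 0.039 0.05  0.062 0.073 0.086 0.096 0.105]  angle -0.248 z at grip -0.017
[[282.46778831 171.27499547]]
side 462 x [0.032 0.11 ] y -0.0044
 centre z [-0.0136 -0.015  -0.0174 -0.0199 -0.023  -0.0258 -0.0278 -0.0299] x [0.036 0.045 0.055 0.066 0.076 0.087 0.097 0.107]  angle -0.235 z at grip -0.0
```

View pics/sw11.png

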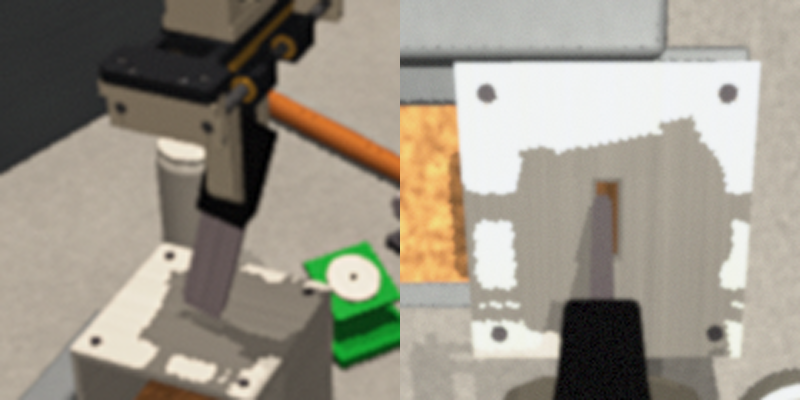

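```bash
cat > edge.py <<'E'
from h import *
import sys
k=sys.argv[1]; s=r.get_state(); M=R.from_quat(s['orientation']).as_matrix()
print(s['t'],s['eef_pos'].round(4))
d=np.load(f"w{k}.npy"); W=cloud(d,"wrist",s); T=(W-s['eef_pos'])@M
for v in range(int(sys.argv[2]),int(sys.argv[3]),3):
    hole=(d[v]>0)&(W[v,:,2]<.10)&(abs(T[v,:,1])<.03); wd=(W[v,:,2]>.156)&(abs(T[v,:,1])<.02)&(T[v,:,0]>.0)&(T[v,:,0]<.11)
    o=[v]
    # top-plate edges by ray onto z=.15
    if hole.sum():
        c=np.nonzero(hole)[0]; E=(ontoz([[c[0]-.5,v],[c[-1]+.5,v]],.15,"wrist",s)-s['eef_pos'])@M; o+=["hole",c[0],c[-1],E[:,1].round(4),"z",E[0,2].round(4)]
    if wd.sum():
        c=np.nonzero(wd)[0]; o+=["wand",c[0],c[-1],"y",(((c[0]+c[-1])/2-280.55)/312.63*d[v,wd].mean()+.0005).round(4),"x",T[v,wd,0].mean().round(4),"z",T[v,wd,2].mean().round(4)]
    print(*o)
E
python3 edge.py 11 145 200; python3 -c "
from h import *
go([0,0,0])"
```

```text
14.65 [0.5008 0.1826 0.2681]
145
148
151 hole 278 288 [-0.0024  0.0075] z -0.0511
154 hole 278 288 [-0.0024  0.0075] z -0.0484
157 hole 284 288 [0.003  0.0075] z -0.0457 wand 278 283 y 0.0005 x 0.1049 z -0.0475
160 hole 286 288 [0.0048 0.0076] z -0.043 wand 276 285 y 0.0005 x 0.0953 z -0.0463
163 hole 286 288 [0.0048 0.0076] z -0.0403 wand 276 285 y 0.0005 x 0.0892 z -0.0448
166 hole 286 288 [0.0048 0.0076] z -0.0375 wand 276 285 y 0.0005 x 0.0828 z -0.0434
169 hole 286 288 [0.0049 0.0076] z -0.0348 wand 276 285 y 0.0005 x 0.0778 z -0.0418
172 hole 286 288 [0.0049 0.0076] z -0.032 wand 276 285 y 0.0005 x 0.072 z -0.0405
175 hole 286 288 [0.0049 0.0076] z -0.0292 wand 276 285 y 0.0005 x 0.0675 z -0.039
178 hole 286 288 [0.0049 0.0077] z -0.0264 wand 276 285 y 0.0005 x 0.0626 z -0.0377
181 hole 286 288 [0.0049 0.0077] z -0.0236 wand 276 285 y 0.0005 x 0.0573 z -0.0366
184 hole 287 288 [0.0058 0.0077] z -0.0207 wand 275 286 y 0.0005 x 0.0533 z -0.0352
187 wand 275 286 y 0.0005 x 0.0484 z -0.0342
190 wand 275 286 y 0.0005 x 0.044 z -0.0331
193 wand 275 286 y 0.0005 x 0.0399 z -0.0319
196 wand 275 286 y 0.0005 x 0.036 z -0.0309
199 wand 275 286 y 0.0005 x 0.0321 z -0.0298
pos [0.5008 0.1826 0.2681] tilt 0.0011 az tool y -1.3121 az z -2.8828 -> dx dy dz [0.2675 0.0485 0.5312] F [ 0.37 -0.01 -2.58] w 0.0238 t 14.65
```

Emit:
move_arm(plan=[{"dx": 0.003, "dy": 0.002, "dz": -0.001, "yaw": 0}, {"dx": 0, "dy": 0, "dz": 0, "yaw": 0}, {"dx": 0.005, "dy": 0, "dz": 0, "yaw": 0}, {"dx": 0.005, "dy": 0, "dz": 0, "yaw": 0}, {"dx": 0, "dy": 0, "dz": 0, "yaw": 0}])

```text
t: 15.28
eef_pos: [0.5016, 0.1808, 0.2541]
orientation: [-0.701, -0.091, 0.702, -0.091]
force: [-0.5, 0.9, -1.9]
grip_width: 0.0241
```

```bash
python3 slot.py 12; python3 edge.py 12 145 195
```

```text
pos [0.5016 0.1808 0.2541] tilt 0.0013 az tool y -1.3119 az z -2.8827 -> dx dy dz [-0.0459  0.0003  0.0018] F [-0.5   0.86 -1.89] w 0.0241 t 15.275
wrist 667 x [0.022 0.105] y -0.0001
 centre z [-0.0281 -0.031  -0.0337 -0.0366 -0.0396 -0.0422 -0.0451 -0.0654] x [0.026 0.037 0.047 0.058 0.069 0.079 0.09  0.103]  angle -0.379 z at grip -0.0074
[[280.2711518  174.30662074]]
side 633 x [0.033 0.11 ] y -0.004
 centre z [-0.013  -0.0154 -0.0177 -0.0201 -0.0233 -0.0263 -0.0219 -0.0202] x [0.036 0.045 0.056 0.067 0.077 0.088 0.099 0.106]  angle -0.129 z at grip -0.0079
15.375 [0.502  0.1809 0.2546]
145
148
151
154 hole 276 286 [-0.004   0.0055] z -0.0502
157 hole 276 286 [-0.004   0.0055] z -0.0476
160 hole 286 286 [0.0046 0.0055] z -0.045 wand 276 285 y 0.0005 x 0.0947 z -0.0464
163 hole 286 286 [0.0046 0.0055] z -0.0424 wand 276 285 y 0.0005 x 0.089 z -0.0448
166 hole 286 286 [0.0046 0.0055] z -0.0398 wand 276 285 y 0.0005 x 0.0835 z -0.0432
169 hole 286 286 [0.0046 0.0055] z -0.0371 wand 276 285 y 0.0005 x 0.0772 z -0.0419
172 hole 286 286 [0.0047 0.0055] z -0.0345 wand 276 285 y 0.0005 x 0.0725 z -0.0404
175 hole 286 286 [0.0047 0.0055] z -0.0318 wand 276 285 y 0.0005 x 0.0676 z -0.039
178 hole 286 286 [0.0047 0.0056] z -0.0292 wand 276 285 y 0.0005 x 0.0624 z -0.0378
181 hole 286 286 [0.0047 0.0056] z -0.0265 wand 276 285 y 0.0005 x 0.0573 z -0.0366
184 wand 275 286 y 0.0005 x 0.053 z -0.0353
187 wand 275 286 y 0.0005 x 0.0485 z -0.0341
190 wand 275 286 y 0.0005 x 0.0444 z -0.0329
193 wand 275 286 y 0.0005 x 0.0401 z -0.0319
```

View pics/sw12.png

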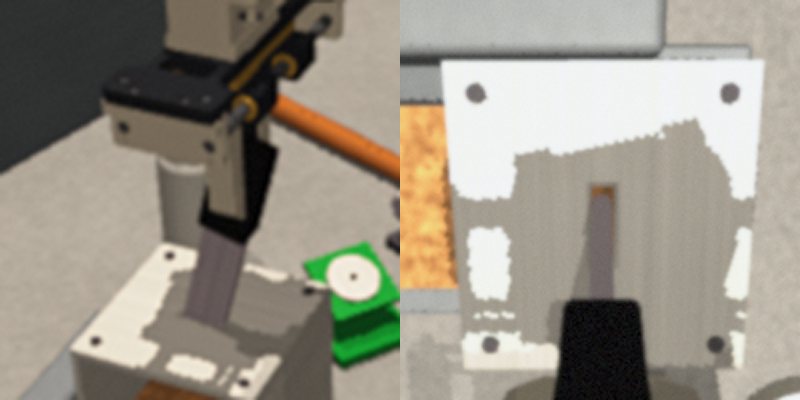

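Emit:
move_arm(plan=[{"dx": 0.005, "dy": 0, "dz": -0.001, "yaw": 0}, {"dx": 0.005, "dy": 0, "dz": -0.001, "yaw": 0}, {"dx": 0.005, "dy": 0, "dz": -0.001, "yaw": 0}, {"dx": 0.002, "dy": 0, "dz": -0.001, "yaw": 0}, {"dx": 0, "dy": 0, "dz": 0, "yaw": 0}])

```text
t: 16.0
eef_pos: [0.5058, 0.1819, 0.2374]
orientation: [-0.701, -0.091, 0.701, -0.091]
force: [0.6, 0.8, -1.5]
grip_width: 0.024
```

```bash
python3 slot.py 13; python3 edge.py 13 145 195
```

```text
pos [0.5058 0.1819 0.2374] tilt 0.0006 az tool y -1.312 az z -2.8828 -> dx dy dz [-0.0626  0.0003  0.0061] F [ 0.6   0.76 -1.51] w 0.024 t 16.0
wrist 690 x [0.022 0.092] y -0.0001
 centre z [-0.028  -0.0305 -0.0329 -0.0354 -0.0378 -0.0401 -0.0439 -0.0626] x [0.025 0.034 0.044 0.053 0.062 0.071 0.083 0.087]  angle -0.4 z at grip -0.0066
[[280.26061914 183.29293711]]
side 528 x [0.033 0.111] y -0.0037
 centre z [-0.0136 -0.0152 -0.0173 -0.0205 -0.0238 -0.0174  0.0381  0.0378] x [0.037 0.046 0.056 0.067 0.078 0.089 0.1   0.111]  angle 0.611 z at grip -0.0683
16.1 [0.5059 0.1819 0.2377]
145
148
151
154
157
160
163 hole 275 286 [-0.0046  0.0052] z -0.045
166 hole 275 286 [-0.0046  0.0052] z -0.0425
169 hole 275 286 [-0.0046  0.0052] z -0.0401 wand 276 285 y 0.0005 x 0.0779 z -0.0418
172 hole 275 286 [-0.0047  0.0052] z -0.0376 wand 276 285 y 0.0005 x 0.0726 z -0.0404
175 hole 275 286 [-0.0047  0.0052] z -0.0351 wand 276 285 y 0.0005 x 0.0674 z -0.039
178 hole 275 286 [-0.0047  0.0052] z -0.0326 wand 276 285 y 0.0005 x 0.0622 z -0.0378
181 hole 275 286 [-0.0047  0.0053] z -0.0301 wand 276 285 y 0.0005 x 0.0574 z -0.0365
184 wand 275 286 y 0.0005 x 0.0528 z -0.0353
187 wand 275 286 y 0.0005 x 0.0482 z -0.0342
190 wand 275 286 y 0.0005 x 0.0442 z -0.033
193 wand 275 286 y 0.0005 x 0.0398 z -0.032
```

View pics/sw13.png

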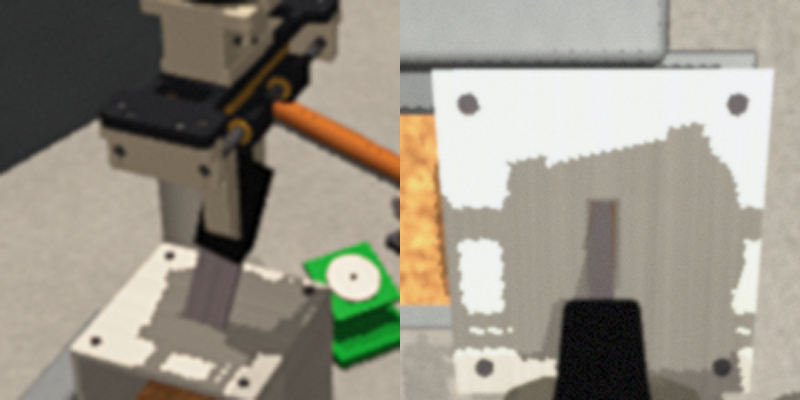

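Emit:
move_arm(plan=[{"dx": 0, "dy": 0, "dz": 0, "yaw": 0}, {"dx": 0, "dy": 0, "dz": -0.004, "yaw": 0}, {"dx": 0, "dy": 0, "dz": -0.005, "yaw": 0}, {"dx": 0, "dy": 0, "dz": -0.005, "yaw": 0}, {"dx": 0, "dy": 0, "dz": 0, "yaw": 0}], newtons=6)

```text
t: 16.73
eef_pos: [0.5201, 0.1857, 0.2376]
orientation: [0.701, 0.091, -0.701, 0.091]
force: [0.0, 0.1, -1.9]
grip_width: 0.0239
```

```bash
python3 slot.py 14
```

```text
pos [0.5201 0.1857 0.2376] tilt 0.0009 az tool y -1.3121 az z -2.8829 -> dx dy dz [-0.0624  0.0003  0.0208] F [ 0.03  0.13 -1.86] w 0.0239 t 16.725
wrist 720 x [0.025 0.089] y -0.0001
 centre z [-0.0218 -0.023  -0.0244 -0.0257 -0.0271 -0.0282 -0.0297 -0.0556] x [0.028 0.036 0.044 0.053 0.061 0.07  0.078 0.087]  angle -0.383 z at grip 0.0011
[[280.29340422 200.5726955 ]]
side 567 x [0.034 0.108] y -0.0038
 centre z [-0.0051 -0.0059 -0.0084 -0.0096 -0.0119 -0.0098  0.0247  0.0532] x [0.036 0.045 0.056 0.066 0.077 0.089 0.097 0.108]  angle 0.562 z at grip -0.0536
```

View pics/sw14.png

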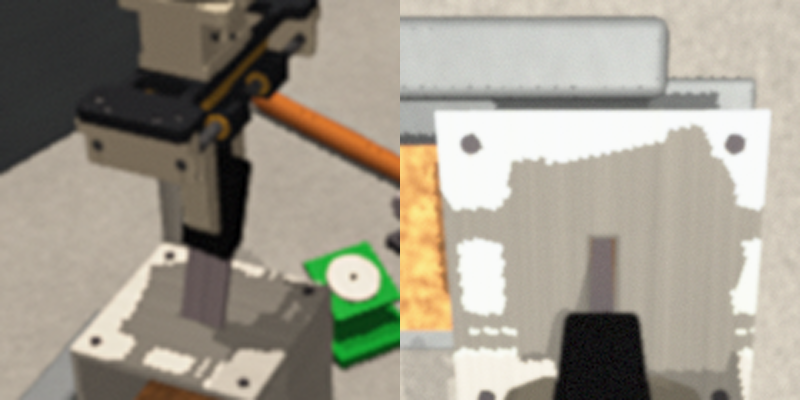

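Emit:
move_arm(plan=[{"dx": 0, "dy": 0, "dz": -0.005, "yaw": 0}, {"dx": 0, "dy": 0, "dz": -0.005, "yaw": 0}, {"dx": 0, "dy": 0, "dz": -0.006, "yaw": 0}, {"dx": 0, "dy": 0, "dz": 0, "yaw": 0}, {"dx": 0, "dy": 0, "dz": 0, "yaw": 0}])

```text
t: 17.45
eef_pos: [0.5353, 0.1897, 0.2377]
orientation: [0.702, 0.091, -0.701, 0.091]
force: [-0.6, 0.1, -2.2]
grip_width: 0.0236
```

```bash
python3 slot.py 15;python3 edge.py 15 155 225
```

```text
pos [0.5353 0.1897 0.2377] tilt 0.001 az tool y -1.312 az z -2.8828 -> dx dy dz [-0.0623  0.0003  0.0365] F [-0.61  0.06 -2.16] w 0.0236 t 17.45
wrist 666 x [0.029 0.101] y -0.0001
 centre z [-0.0139 -0.0142 -0.0145 -0.0147 -0.0151 -0.0413 -0.0667 -0.0666] x [0.032 0.043 0.053 0.064 0.074 0.087 0.094 0.109]  angle -0.666 z at grip 0.0385
[[280.32483238 218.12254653]]
side 596 x [0.035 0.11 ] y -0.0037
 centre z [0.0042 0.0034 0.003  0.0024 0.0028 0.0048 0.0686 0.0688] x [0.037 0.047 0.057 0.067 0.078 0.089 0.099 0.11 ]  angle 0.732 z at grip -0.0628
17.55 [0.535  0.1896 0.2378]
155
158
161
164
167
170
173
176
179
182
185
188
191
194
197 hole 286 286 [0.0045 0.0053] z -0.0163
200 hole 286 286 [0.0045 0.0053] z -0.0137 wand 278 281 y -0.0004 x 0.0814 z -0.0155
203 hole 286 286 [0.0045 0.0054] z -0.0111 wand 276 285 y 0.0005 x 0.0738 z -0.0151
206 hole 286 286 [0.0045 0.0054] z -0.0084 wand 276 285 y 0.0005 x 0.0665 z -0.0147
209 hole 286 286 [0.0045 0.0054] z -0.0057 wand 276 285 y 0.0005 x 0.0587 z -0.0147
212 hole 286 286 [0.0045 0.0054] z -0.0031 wand 276 285 y 0.0005 x 0.0522 z -0.0144
215 wand 275 286 y 0.0005 x 0.0456 z -0.0143
218 wand 275 286 y 0.0005 x 0.0394 z -0.0141
221 wand 275 286 y 0.0005 x 0.0335 z -0.014
224 wand 275 286 y 0.0005 x 0.0281 z -0.0137
```

View pics/sw15.png

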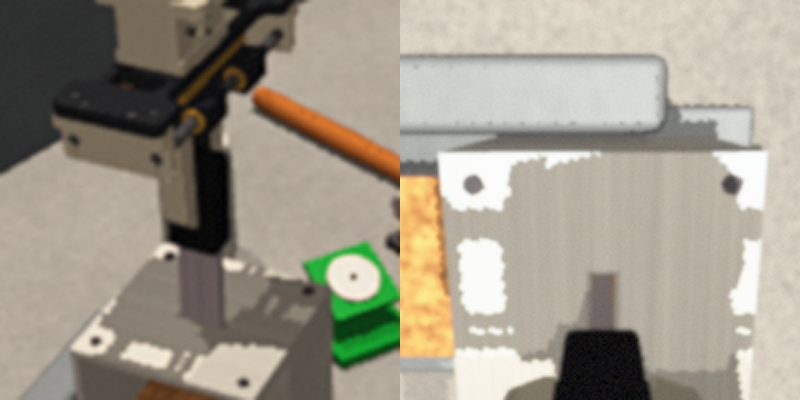

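Emit:
move_arm(plan=[{"dx": 0, "dy": 0, "dz": 0.002, "yaw": 0}, {"dx": 0.006, "dy": 0, "dz": 0, "yaw": 0}, {"dx": 0.006, "dy": 0, "dz": 0, "yaw": 0}, {"dx": 0.006, "dy": 0, "dz": 0, "yaw": 0}, {"dx": 0.002, "dy": 0, "dz": 0, "yaw": 0}], newtons=25)

```text
t: 18.18
eef_pos: [0.5329, 0.189, 0.2171]
orientation: [-0.701, -0.091, 0.701, -0.091]
force: [0.6, 1.0, -1.5]
grip_width: 0.0238
```

Emit:
move_arm(plan=[{"dx": 0, "dy": 0, "dz": 0, "yaw": 0}, {"dx": 0, "dy": 0, "dz": 0, "yaw": 0}, {"dx": 0, "dy": 0, "dz": 0, "yaw": 0}, {"dx": 0, "dy": 0, "dz": 0, "yaw": 0}])

```text
t: 18.68
eef_pos: [0.5329, 0.1891, 0.2178]
orientation: [0.701, 0.091, -0.701, 0.091]
force: [-0.3, -0.0, -1.8]
grip_width: 0.024
```

```bash
python3 slot.py 16;python3 edge.py 16 185 235
python3 - <<'E'
from h import *
s=r.get_state(); S=cloud(np.load("s16.npy"),"side"); im=cv2.imread("pics/s16.png")
M=R.from_quat(s['orientation']).as_matrix(); T=(S-s['eef_pos'])@M
m=(abs(T[...,1])<.02)&(abs(T[...,2])<.006)&(T[...,0]>-.02)&(T[...,0]<.08)
vs,us=np.nonzero(m); c={}
for v in np.unique(vs):
    k=us[vs==v]; print(v,S[v,k,2].mean().round(4),T[v,k,1].mean().round(4),im[v,k].mean().round(0),end=" | ")
E
```

```text
pos [0.5329 0.1891 0.2178] tilt 0.0002 az tool y -1.312 az z -2.8828 -> dx dy dz [-0.0822  0.0003  0.0341] F [-0.26 -0.03 -1.85] w 0.024 t 18.675
wrist 805 x [0.028 0.114] y -0.0001
 centre z [-0.0139 -0.0142 -0.0145 -0.0444 -0.0151 -0.0692 -0.0773] x [0.033 0.044 0.055 0.067 0.077 0.094 0.112]  angle -0.714 z at grip 0.0403
[[280.28477835 223.22480617]]
side 500 x [0.034 0.109] y -0.0031
 centre z [0.0038 0.0035 0.0031 0.0014 0.037  0.0664 0.0661 0.0665] x [0.037 0.046 0.057 0.069 0.077 0.088 0.099 0.109]  angle 0.842 z at grip -0.0714
18.775 [0.5329 0.1891 0.2178]
185
188
191
194
197
200
203 hole 275 287 [-0.0044  0.0057] z -0.0168
206 hole 275 287 [-0.0044  0.0058] z -0.0144
209 hole 275 287 [-0.0044  0.0058] z -0.0119 wand 276 285 y 0.0005 x 0.0592 z -0.0146
212 hole 275 287 [-0.0045  0.0058] z -0.0094 wand 276 285 y 0.0005 x 0.0522 z -0.0144
215 hole 287 287 [0.005  0.0058] z -0.007 wand 275 286 y 0.0005 x 0.0456 z -0.0143
218 hole 287 287 [0.005  0.0058] z -0.0044 wand 275 286 y 0.0005 x 0.0396 z -0.014
221 hole 287 287 [0.005  0.0058] z -0.0019 wand 275 286 y 0.0005 x 0.0339 z
[... 326 characters left out ...]
 241 0.2051 -0.012 8.0 | 242 0.2032 -0.0125 8.0 | 243 0.2003 -0.0124 7.0 | 244 0.198 -0.0122 16.0 | 245 0.1964 -0.0127 37.0 | 246 0.1922 -0.0104 66.0 | 247 0.185 -0.0045 88.0 | 248 0.1834 -0.0044 90.0 | 249 0.1808 -0.0042 92.0 | 250 0.1776 -0.0038 90.0 | 251 0.1762 -0.0047 90.0 | 252 0.1736 -0.0045 91.0 | 253 0.1715 -0.0045 90.0 | 254 0.1688 -0.0047 91.0 | 255 0.1657 -0.0041 90.0 | 256 0.1634 -0.0039 90.0 | 257 0.1608 -0.0034 91.0 | 258 0.1587 -0.0043 91.0 | 259 0.1561 -0.0046 90.0 | 260 0.1538 -0.0045 91.0 | 261 0.1513 -0.0045 92.0 | 262 0.1485 -0.0039 96.0 | 263 0.1476 -0.0064 104.0 | 264 0.1487 -0.0107 107.0 | 265 0.1489 -0.0151 117.0 | 266 0.148 -0.0165 116.0 | 267 0.1483 -0.0196 124.0 |
```

View pics/sw16.png

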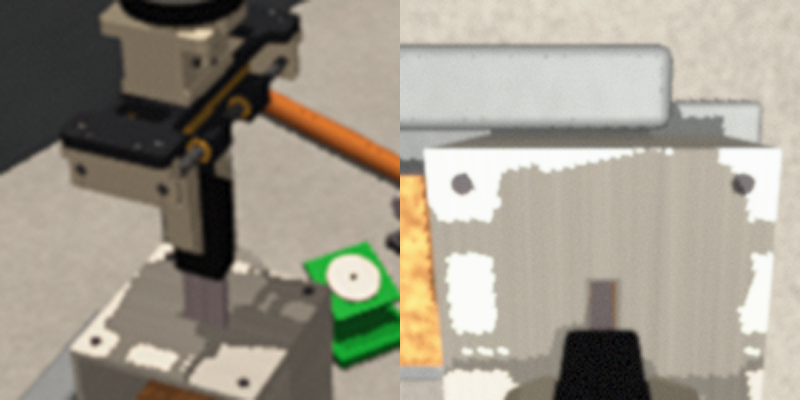

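Run:
```python
from h import *
for n in ("side","top"):
    p,d=r.get_image(n); cv2.imwrite(f"pics/{n}end.png",p[:,:,::-1])
    for o in ("hammer","spraycan","tape"): print(n,o,[np.round(x['position']).tolist() for x in r.boxes_of(n,o)][:2])
s=r.get_state(); print(s['eef_pos'],s['joint_vel'].round(3),s['grip_width'],s['force'].round(1),s['t'])
r.hand_in()
```

```text
side hammer [[284.0, 200.0]]
side spraycan [[370.0, 198.0]]
side tape [[340.0, 299.0], [231.0, 241.0]]
top hammer [[343.0, 172.0]]
top spraycan [[256.0, 155.0]]
top tape [[259.0, 311.0]]
[0.53292834 0.18906826 0.21770799] [-0.     0.001 -0.001  0.    -0.001 -0.    -0.   ] 0.02335871095293491 [-0.7 -0.6 -2.9] 19.175
the job is handed in; nothing more can be done
```

View pics/sideend.png

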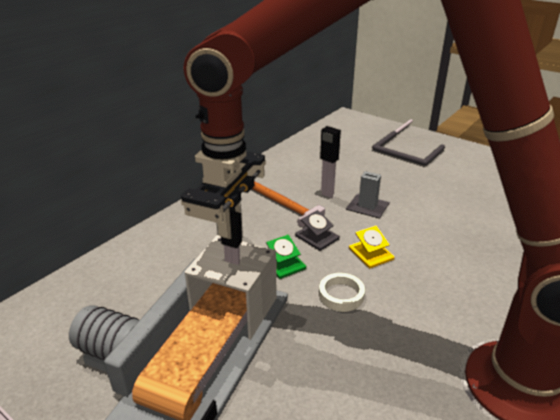

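The wand has been zeroed on the dark stand's disc and its blade is in the guard slot, still held in the gripper. The job was handed in at about 19 s. No verdict was reported, so the numbers below are my own estimates.

- **Tilting the wand:** the moves cannot tilt the tool. I lifted the wand until only its tip was in the holster and tilted it about 0.25 rad in a light grip by pushing it against the pocket rim.
- **Zeroing:** I held the lens about 59–60 mm from the disc, about 0.10 rad off square. The sight line was within about 3 mm of the disc centre. I held that pose still for about 2 s.
- **Slot:** I entered the slot tilted, straightened the wand against the slot's edge in a light grip, then gripped at 25 N and went down.
- **Last checks:**
  - The lens is about 45 mm below the guard's upper face, 30 mm above the roller.
  - The tilt is about 0.02 rad.
  - The blade is within about 1–2 mm of the slot centre.
  - The wrist force was only about 2–3 N, roughly the wand's own weight.
- **Checks that disagreed:**
  - The side camera's can detection landed on the holster, because the arm hides the can in that view.
  - The top camera's tape detection was about 20 px off its first position, while the side camera's was only about 4 px off. The final side picture shows the hammer and tape where they started.
  - The can was only confirmed by the top camera's detection, about 7 px from where I first picked it out in the first top picture. I did not open the final top picture.

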